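# Put the hair clip away in the loose-lidded trinket box

### The job

Tip up the loose lid of the low wooden trinket box (the one with an overhanging lid and two brass stays at its back) and leave it leaning back against the stays on its own. Lay the steel hair clip in the box's well, then bring the lid down again so that it sits flat and fully home on the box. Lower the lid gently, do not let it slam, and leave the other things on the dresser where they are.

Things in the scene. Friction and masses are not known exactly. Their poses are not given: they have to be found in the camera images.
- box: Fixed wooden trinket box, open on top. Origin: centre of its underside; +x to its back, y along its width, z up. Body spans x -65..+60, y -70..+70, z 0..70 mm. Walls 8 mm, but at the back a flat ledge x 38..60. Two brass stays (8 mm bars) rise from the ledge at x 54, y -50 and +50, leaning 22 deg backward, to z 141 at x 84.
- lid: Loose lid, 0.2 kg: board 133 (x) by 150 (y) by 8 mm, plug below it (x -33..+52, y -57..+57, 5 deep) that drops into the well with 3 to 5 mm play. Origin: centre of the board's underside; x to its back edge. Closed: at x -18, y 0, z 70 mm of the box, front edge 20 mm beyond the box's front, back edge 2 mm before the stays.
- lid_front (a point): Middle of the lid's front edge, on the board's underside (66 mm in front of the lid's origin). When the lid leans on the stays it stands on its back edge on the ledge, turned up by about 112 deg, and this edge is on top, about 193 mm above the dresser.
- well (a point): Centre of the floor of the box's well. The well spans x -57..+38, y -62..+62 mm of the box's frame, floor at z 40, rim at z 70.
- clip: Stainless steel hair clip, a slim bar 72 long (its x) by 12 wide (y) by about 14 mm high, 30 g, lying flat on the dresser. Origin at the centre of its underside. Shorter and thicker than the nail file.
- dish: Bystander: round white ceramic ring dish, diameter 90, 22 mm high. Origin at the centre of its underside.
- bottle: Bystander: green glass bottle with stopper, diameter 66, 160 mm high, standing. Origin at the centre of its underside.
- brush: Bystander: wooden hairbrush lying bristles down, along its x from -100 (handle end) to +93 mm, 55 wide, 34 mm high. Origin on the dresser where handle meets head.
- jar: Bystander: white cream jar, diameter 58, 40 mm high. Origin at the centre of its underside.
- perfume: Bystander: small amber perfume bottle, 40 by 30 mm, 58 mm high. Origin at the centre of its underside.
- file: Bystander: flat nail file, 120 (x) by 13 mm, 4 to 6 mm high. Origin at the centre of its underside.
There are look-alikes about, which are no part of the job. Leave any turquoise look-alike of the clip alone. What is shaped like the box but white is not meant.

How it is judged:
On the way, in this order (a step that is already met when the one before it is completed fails the run):
1. the lid stands tipped up, leaning on the stays, with the fingers off it (angle between lid's own z axis and vertical between 1.62 and 2.25 rad and x of lid in the frame of box between 0.055 and 0.11 m and z of lid in the frame of box above 0.11 m and contact force between the fingers and lid below 0.2 N), for 0.3 s.
2. the clip lies in the well, let go, while the lid still leans on the stays (angle between lid's own z axis and vertical between 1.62 and 2.25 rad and x of lid in the frame of box between 0.055 and 0.11 m and z of lid in the frame of box above 0.11 m and x of clip in the frame of box between -0.058 and 0.04 m and y of clip in the frame of box between -0.062 and 0.062 m and z of clip in the frame of box between 0.036 and 0.058 m and contact force between the fingers and clip below 0.2 N), for 0.2 s.
At the end, for the whole second after the job is handed in: The lid lies flat on the box (within 0.04 rad of level, its board within 2.5 mm of the rim's height and 8 mm lengthwise and 6 mm sideways of its place, plug in the well), the clip lies inside the well on its floor, and both are at rest (y of lid in the frame of box between -0.006 and 0.006 m and x of lid in the frame of box between -0.0265 and -0.0105 m and z of lid in the frame of box between 0.067 and 0.0725 m and angle between lid's own z axis and vertical below 0.04 rad and x of clip in the frame of box between -0.058 and 0.04 m and y of clip in the frame of box between -0.062 and 0.062 m and z of clip in the frame of box between 0.036 and 0.058 m and linear speed of each of lid, clip below 0.02 m/s); the robot touches nothing.
It fails at once if one of the other loose things (ring dish, bottle, brush, jar, perfume, nail file) is moved by more than 30 mm (distance of any of dish, bottle, brush, jar, perfume, file from where it was at the start of the episode above 0.03 m).
It fails at once if the lid slams or is thrown (turns faster than 9 rad/s) (angular speed of lid above 9 rad/s).
It also fails if it takes over 64 s, if anything falls off the work surface, if the arm or the gripper's body presses on something with over 40 N, if the wrist force passes 120 N, or if a joint passes its speed limit or range.

### The arm

A 6-joint arm with a two-finger parallel gripper is mounted at the origin on the work surface. World frame = base frame: x ahead of the robot, y to its left, z up, the work surface at z = 0. Lengths are in m, angles in rad, forces in N, time in s.
With the tool pointing down it reaches from about 0.35 to 0.925 m from the base axis. Payload 6.4 kg.
Tool frame: the origin (TCP) lies midway between the tips of the shut fingers; the grasp point (between the pads) lies 19 mm behind it (env.tcp_to_grasp is the distance from the TCP to the grasp point, in m); z points along the fingers, y is the direction in which the jaws open and shut (so a half turn about z gives the same grasp; the last joint's range is limited). The gripper opens to 94 mm and grips with 3 to 60 N. Pads are 16 mm wide; open, the fingers measure 119 mm over their backs; the gripper's body (75 mm by 177 mm) begins 78 mm behind the grasp point.
Start: joints at [-1.51, 0.245, 1.558, -0, 1.339, -0.174], TCP at [0.151, -0.632, 0.205] pointing down, gripper open.
Joint ranges: [-3.13, 3.13], [-1.02, 2.26], [0.13, 2.54], [-0.95, 4.09], [0.21, 2.88], [-2.74, 2.74]. Speed limits (rad/s): [2.57, 2.57, 3.14, 3.14, 3.14, 3.14].

### API

Orientations are given as a rotation vector (axis times angle).
In Python, from bench import env gives the robot as it stands. The module is installed in compiled form; this text tells all that it offers.
- The arm moves only by the tool step_arm, never from a script. Its argument "steps" is a list that holds one entry, the list of rows, each a list of 7 numbers: the turn, a rotation vector about the tool's x, y, z in degrees, then the shift along the tool's x, y, z in cm, then the opening, from 0 (shut) to 1 (fully open). A call has 1 to 5 rows; each row is the pose to reach, as a shift and turn from the pose measured when the call began, along the tool's axes at that moment; what a row does not reach only later rows make up. A row lasts 1/10 s, in which the tool goes at most 50 mm and 8.59 degrees, less where a joint would pass 70% of its speed; a pose out of reach is approached as far as the arm can. A call with a gripper value outside its range is refused whole. The fingers move at their own pace and stop on an object; the grip force is fixed at half the most. Time passes only in rows, so rows that repeat a pose let the fingers close. It gives the time, the measured TCP pose, the force and the opening at its end, in the units of the state.
- env.sense(): the state, without advancing time (a new reading comes with each control period).
- env.get_image(name): name is "side" or "top"; returns a dict with "frame" (420x560x3 uint8, red, green, blue), "z_map" (420x560 float32, m along the optical axis (not along the pixel's ray), 0 where there is no reading), "fx", "fy", "cx", "cy" (pixels), "R" (3x3) and "t" (3): a world point X has camera coordinates R X + t. Camera axes: x right, y down, z forward; pixel columns grow to the right and rows downward; lengths in m; the calibration is good to about 2 mm. A picture is of the moment at which its call begins.
- env.job_done(): hands the job in, once; it reports no verdict.
Trained networks look in the newest picture that a camera, given by its name, has taken for a name from the list of things; names that differ only in an ending like _2 or _b are one class to them, and where a whole thing is asked for, a point or a joint stands for the part that bears it (a point fixed in the world has none). Each returns a list of dicts, best first, with "confidence" (0 to 1); they miss things now and then, are a little off and sometimes report something else, mostly with a low value. They report only what shows in the picture. A call takes as long as a camera call. They do not tell look-alikes from the thing itself.
- env.trace(camera, query): "pixels" (420x560 bool, what is visible of it) and "box" ([left, top, width, height] in pixels, round what is visible of it).
- env.mark_of(camera, query): "point" ([column, row] in pixels: a listed point, or the origin of a listed thing).
The state is a dict: "clock": time; "joints": joint angles; "joint_vel": joint speeds; "tau": joint torques, N m; "ee_pos": TCP position; "ee_rot": TCP orientation; "contact_force": force on the tool from outside, world axes, zero at the start; "wrist_torque": the same for the moment, N m; "width": finger opening in m.
Only numpy, scipy, OpenCV 4.12 (cv2) and the standard library are available. Lean on these libraries where they do the work, as an engineer would, in place of code of your own. Each camera call takes 0.05 s, during which the arm holds its last target.

## Working session

There is one attempt and no reset: what is moved stays moved. The work goes in short steps, Python scripts to look and compute and a tool call to move; the robot and the scene stay as the last step left them, time stands still between calls to the robot, and variables do not carry over. Pictures are saved under pics/ and viewed, and the job is handed in when it is done.

Besides the shell and the picture viewer there is one more tool, called after "Call:" by a JSON object that holds its "op" and its "data", one argument or row to a line. step_arm: Moves the arm, as the interface text tells. Its arguments: {"type":"object","properties":{"steps":{"type":"array","items":{"type":"array","items":{"type":"array","items":{"type":"number"}}}}},"required":["steps"]}

```bash
mkdir -p pics; ls
cat > h.py <<'E'
import numpy as np, cv2
from scipy.spatial.transform import Rotation as Ro
from bench import env
def world(im,c,r,z=None):
    d=im["z_map"][int(round(r)),int(round(c))] if z is None else z
    p=np.array([(c-im["cx"])/im["fx"]*d,(r-im["cy"])/im["fy"]*d,d])
    return im["R"].T@(p-im["t"])
def cloud(im,mask):
    r,c=np.nonzero(mask&(im["z_map"]>0)); d=im["z_map"][r,c]
    p=np.stack([(c-im["cx"])/im["fx"]*d,(r-im["cy"])/im["fy"]*d,d],1)
    return (p-im["t"])@im["R"]
def pix(im,X):
    p=im["R"]@np.array(X)+im["t"]; return p[0]/p[2]*im["fx"]+im["cx"],p[1]/p[2]*im["fy"]+im["cy"]
def save(n,f): cv2.imwrite("pics/"+n+".png",cv2.cvtColor(f,cv2.COLOR_RGB2BGR))
E
python3 - <<'E'
from h import *
print(env.sense())
for n in("top","side"):
    im=env.get_image(n); save(n+"0",im["frame"]); print(n,im["fx"],im["R"],im["t"])
    for q in("box","lid","lid_front","clip","file","well","dish","bottle","brush","jar","perfume"):
        ms=env.mark_of(n,q)
        for m in ms[:3]: print(n,q,np.round(m["point"]),round(m["confidence"],2),np.round(world(im,*np.clip(m["point"],0,[559,419])),3))
E
```

```text
pics
{'clock': 0.0, 'joints': array([-1.51011889e+00,  2.45788989e-01,  1.55900116e+00,  5.11196176e-06,
        1.33866383e+00, -1.74075995e-01]), 'joint_vel': array([-0.00022866,  0.00283106,  0.00168334,  0.00052333,  0.00047838,
       -0.00186738]), 'tau': array([ 7.66428893e-04, -4.15835810e+01, -3.14599192e+01,  6.84608566e-02,
        3.33378813e-02, -1.42996428e-04]), 'ee_pos': array([ 0.15117813, -0.63156973,  0.2043683 ]), 'ee_rot': array([-3.11813112e+00, -3.67684255e-01, -1.73383503e-04]), 'contact_force': array([ 0.60462577, -0.4708705 , -0.39494377]), 'wrist_torque': array([ 0.01602008, -0.01244386, -0.01041825]), 'width': 0.09424803791036801}
top 502.23791014911023 [[ 0.02431649 -0.99969056  0.0052432 ]
 [-0.98667498 -0.02484325 -0.16079585]
 [ 0.16087635 -0.00126334 -0.98697376]] [-0.04707739  0.47686494  1.1960288 ]
top box [142. 308.] 0.93 [0.221 0.277 0.037]
top lid [269. 164.] 0.66 [ 0.569 -0.016  0.081]
top lid [269. 194.] 0.57 [ 0.512 -0.017 -0.003]
top lid_front [269. 192.] 0.89 [ 0.516 -0.018  0.   ]
top clip [379. 230.] 0.63 [ 0.423 -0.296  0.008]
top clip [
[... 694 characters left out ...]
077]
side lid_front [296. 208.] 0.84 [0.526 0.    0.043]
side clip [412. 323.] 0.79 [ 0.412 -0.411  0.008]
side clip [370. 294.] 0.62 [ 0.422 -0.307  0.009]
side clip [356. 329.] 0.55 [ 0.325 -0.34   0.008]
side file [313. 269.] 0.74 [ 0.405 -0.161  0.005]
side file [316. 201.] 0.17 [ 0.547 -0.05   0.076]
side well [320. 204.] 0.81 [ 0.542 -0.066  0.076]
side dish [208. 195.] 0.47 [ 0.224 -0.039  0.231]
side dish [298. 205.] 0.36 [ 0.505 -0.023  0.072]
side bottle [258. 172.] 0.59 [0.645 0.278 0.005]
side brush [439. 243.] 0.71 [ 0.702 -0.322  0.   ]
side brush [257. 170.] 0.65 [0.64  0.278 0.015]
side jar [210. 225.] 0.81 [0.342 0.14  0.013]
side perfume [244. 188.] 0.73 [0.536 0.223 0.013]
```

View pics/top0.png

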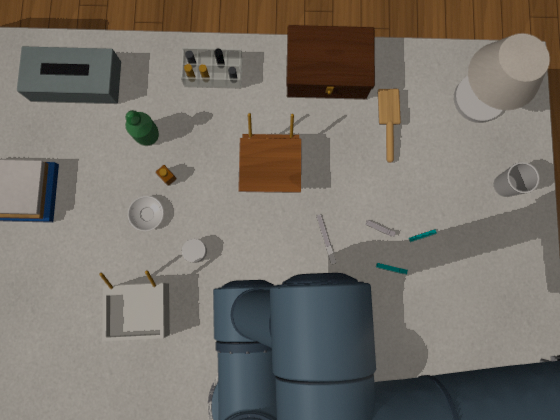

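View pics/side0.png

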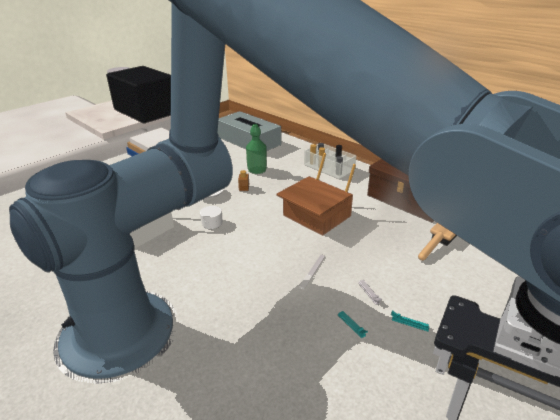

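Candidates for the clip in the top picture: a steel bar at (382,228), turquoise bars at (423,235) and (391,268), and the long thin nail file at (325,232). I choose (382,228). For the box I choose the brown one with a lid at (270,163), not the white one at (137,310). Next come a close crop and the poses.

Run:
```python
from h import *
im=env.get_image("top"); f=im["frame"]
a=cv2.resize(f[200:285,300:450],None,fx=5,fy=5,interpolation=cv2.INTER_CUBIC); save("crop_clip",a)
H,W=f.shape[:2]; rr,cc=np.mgrid[:H,:W]
P=cloud(im,np.ones((H,W),bool)); 
full=np.full((H,W,3),np.nan); m=im["z_map"]>0; full[m]=P
def fit(msk,name):
    p=full[msk]; (c,s,ang)=cv2.minAreaRect((p[:,:2]*1000).astype(np.float32)); print(name,len(p),c,s,ang,"z",np.percentile(p[:,2],[5,50,95])); print(cv2.boxPoints((c,s,ang)))
reg=(rr>120)&(rr<200)&(cc>228)&(cc<310)
# lid board top
mk=reg&(full[...,2]>0.072)&(full[...,2]<0.084)
n,l,st,_=cv2.connectedComponentsWithStats(mk.astype(np.uint8)); b=1+st[1:,4].argmax(); fit(l==b,"lid")
# stays
st=reg&(full[...,2]>0.10); print("stays",st.sum())
n,l=cv2.connectedComponents(st.astype(np.uint8))
for i in range(1,n):
    p=full[l==i]; print(len(p),p.mean(0),p[p[:,2].argmax()])
reg=(rr>212)&(rr<242)&(cc>358)&(cc<403)
fit(reg&(full[...,2]>0.005),"clip")
p=full[reg&(full[...,2]>0.005)]
print(full[210,350],full[180,340])
reg=(rr>205)&(rr<260)&(cc>310)&(cc<337)
fit(reg&(full[...,2]>0.003),"file")
for cam in("side",):
    im=env.get_image(cam)
    for q in ("clip","lid"):
      for t in env.trace(cam,q): 
        p=cloud(im,t["pixels"]); p=p[p[:,2]>0.005]; print(cam,q,t["box"],t["confidence"],np.median(p,0),cv2.minAreaRect((p[:,:2]*1000).astype(np.float32)))
    if q=="lid":
        p=p[(p[:,2]>.07)&(p[:,2]<.09)]; print(cv2.minAreaRect((p[:,:2]*1000).astype(np.float32)),np.median(p[:,2]))
```

```text
lid 3297 (572.3109130859375, -17.575172424316406) (142.08721923828125, 148.6119384765625) 0.7271295785903931 z [0.07341592 0.07703472 0.08091379]
[[500.33002  55.82324]
 [502.216   -92.77673]
 [644.2918  -90.97359]
 [642.4058   57.62639]]
stays 52
23 [0.65629193 0.03245968 0.11260104] [0.65959664 0.03445978 0.12657332]
29 [ 0.65812857 -0.0675678   0.11403096] [ 0.6615317  -0.06625101  0.12862442]
clip 148 (431.90472412109375, -296.7054443359375) (70.49687957763672, 105.13404846191406) 2.7869575023651123 z [0.00553193 0.00899209 0.01521894]
[[ 394.14203 -245.91446]
 [ 399.2539  -350.92416]
 [ 469.66742 -347.49643]
 [ 464.55554 -242.48672]]
[ 0.47406486 -0.22385325  0.0009083 ] [ 0.55181135 -0.19872024 -0.0027919 ]
file 180 (415.40655517578125, -156.81521606445312) (133.21034240722656, 62.971317291259766) 0.427816778421402 z [0.0032401  0.00463828 0.00792967]
[[ 348.56815 -125.82776]
 [ 349.03836 -188.79733]
 [ 482.24496 -187.80267]
 [ 481.77475 -124.8331 ]]
side clip [361.4, 285.0, 20.5, 15.7] 0.69 [ 0.42945817 -0.30090147  0.00891193] ((429.7872009277344, -300.9966125488281), (71.880
[... 197 characters left out ...]
2.28820037841797), 18.052291870117188)
side clip [340.3, 312.5, 25.2, 24.8] 0.61 [ 0.33042277 -0.32824377  0.00921147] ((330.9953918457031, -326.4661865234375), (73.27892303466797, 13.707063674926758), 78.82704162597656)
side clip [285.2, 153.9, 68.6, 83.1] 0.43 [ 0.52834177 -0.07086286  0.03566522] ((657.3177490234375, 5.3991851806640625), (355.09759521484375, 173.0421142578125), 19.634979248046875)
side lid [278.1, 175.7, 73.5, 41.7] 0.84 [ 0.56402521 -0.02743294  0.0772004 ] ((576.7822265625, -20.244476318359375), (150.5697021484375, 153.1616973876953), 0.9133594632148743)
((574.689697265625, -20.27783203125), (146.3840789794922, 153.1616973876953), 0.9133594632148743) 0.07722961300367195
```

View pics/crop_clip.png

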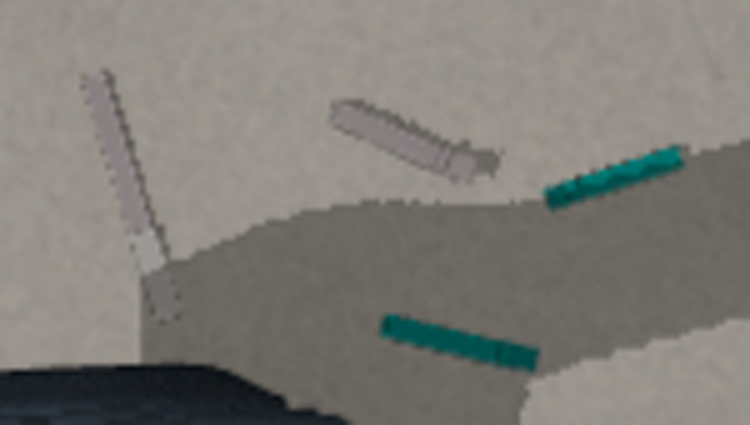

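```bash
cat >> h.py <<'E'
def onplane(im,c,r,z):
    d=im["R"].T@np.array([(c-im["cx"])/im["fx"],(r-im["cy"])/im["fy"],1]); o=-im["R"].T@im["t"]
    return o+d*(z-o[2])/d[2]
E
python3 - <<'E'
from h import *
im=env.get_image("top"); f=im["frame"]
save("crop_lid",cv2.resize(f[105:205,220:320],None,fx=6,fy=6,interpolation=cv2.INTER_CUBIC))
t=env.trace("top","lid"); print([(x["box"],x["confidence"]) for x in t])
m=t[0]["pixels"].astype(np.uint8)
c,_=cv2.findContours(m,cv2.RETR_EXTERNAL,cv2.CHAIN_APPROX_NONE); c=max(c,key=cv2.contourArea)[:,0]
w=np.array([onplane(im,*p,.078)[:2] for p in c])*1000
print(cv2.minAreaRect(w.astype(np.float32)))
# front edge rows via hsv
m2=cloud
for zz,q in((.07,"lid_front"),(.07,"lid")):
    for x in env.mark_of("top",q)[:2]: print(q,onplane(im,*x["point"],zz),x["confidence"])
im2=env.get_image("side")
for zz,q in((.07,"lid_front"),(.07,"lid")):
    for x in env.mark_of("side",q)[:2]: print(q,onplane(im2,*x["point"],zz),x["confidence"])
t=env.trace("side","lid"); m=t[0]["pixels"].astype(np.uint8)
c,_=cv2.findContours(m,cv2.RETR_EXTERNAL,cv2.CHAIN_APPROX_NONE); c=max(c,key=cv2.contourArea)[:,0]
w=np.array([onplane(im2,*p,.078)[:2] for p in c])*1000
print(cv2.minAreaRect(w.astype(np.float32)))
s=env.sense(); print(Ro.from_rotvec(s["ee_rot"]).as_matrix().round(3))
E
```

```text
[([236.4, 135.0, 63.8, 56.4], 0.94), ([124.1, 107.5, 32.5, 36.6], 0.18)]
((567.459228515625, -17.39867401123047), (133.9578857421875, 148.3181610107422), 0.946733295917511)
lid_front [ 0.49655821 -0.01600149  0.07      ] 0.78
lid [ 0.57282073 -0.01589943  0.07      ] 0.63
lid_front [ 0.49411857 -0.02592409  0.07      ] 0.93
lid [ 0.57205558 -0.0130957   0.07      ] 0.97
((566.2327880859375, -24.283782958984375), (142.6384735107422, 156.63873291015625), 0.6841691136360168)
[[ 0.973  0.233  0.   ]
 [ 0.233 -0.973  0.   ]
 [ 0.    -0.    -1.   ]]
```

View pics/crop_lid.png

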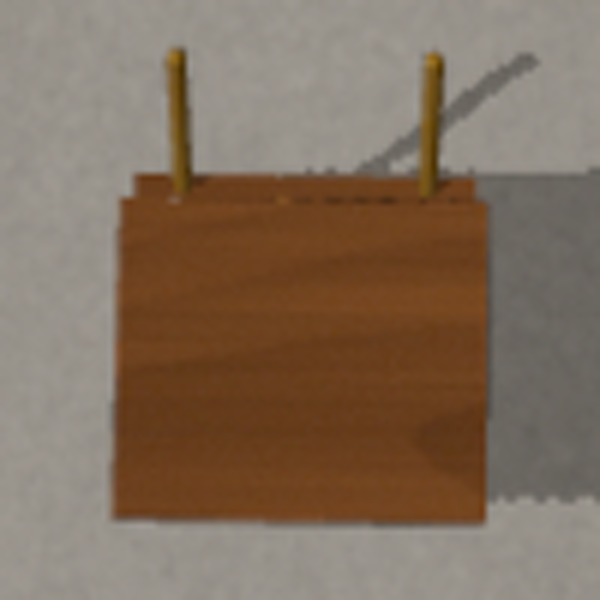

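```bash
cat >> h.py <<'E'
BO=np.array([.585,-.0175,0]); YAW=.0165
RB=Ro.from_euler("z",YAW).as_matrix()
def Rphi(phi,yaw=YAW):
    a=np.radians(phi); y=np.array([np.sin(a),0,np.cos(a)]); z=np.array([np.cos(a),0,-np.sin(a)])
    return Ro.from_euler("z",yaw).as_matrix()@np.stack([np.cross(y,z),y,z],1)
def b2w(p): return BO+RB@(np.array(p)/1000)
def rows(P,R,n=None,s=None):
    s=s or env.sense(); R0=Ro.from_rotvec(s["ee_rot"]).as_matrix(); 
    rv=np.degrees(Ro.from_matrix(R0.T@R).as_rotvec()); sh=R0.T@(P-s["ee_pos"])*100
    n=n or int(np.ceil(max(np.linalg.norm(rv)/8.5,np.linalg.norm(sh)/4.8)))
    print("n",n,"total",rv.round(1),sh.round(2))
    for i in range(1,n+1): print(np.r_[(rv*i/n).round(1),(sh*i/n).round(2)].tolist())
def st():
    s=env.sense(); R=Ro.from_rotvec(s["ee_rot"]).as_matrix(); pb=RB.T@(s["ee_pos"]-BO)*1000
    print("t",s["clock"],"box-mm",pb.round(1),"z",R[:,2].round(3),"phi",np.degrees(np.arctan2(-R[2,2],R[0,2])).round(1),"y",R[:,1].round(3),"F",s["contact_force"].round(2),"w",round(s["width"],4),"j",s["joints"].round(2))
E
python3 - <<'E'
from h import *
st(); rows(np.array([.40,-.30,.25]),Rphi(90))
E
```

```text
t 1.8 box-mm [-443.8 -607.4  205.4] z [ 0.  0. -1.] phi 90.0 y [ 0.233 -0.973 -0.   ] F [ 0.19 -0.09 -0.76] w 0.0938 j [-1.51  0.25  1.56  0.    1.34 -0.17]
n 10 total [ -0.   -0.  -77.5] [ 31.92 -26.52  -4.45]
[-0.0, -0.0, -7.7, 3.19, -2.65, -0.45]
[-0.0, -0.0, -15.5, 6.38, -5.3, -0.89]
[-0.0, -0.0, -23.2, 9.58, -7.96, -1.34]
[-0.0, -0.0, -31.0, 12.77, -10.61, -1.78]
[-0.0, -0.0, -38.7, 15.96, -13.26, -2.23]
[-0.0, -0.0, -46.5, 19.15, -15.91, -2.67]
[-0.0, -0.0, -54.2, 22.35, -18.56, -3.12]
[-0.0, -0.0, -62.0, 25.54, -21.21, -3.56]
[-0.0, -0.0, -69.7, 28.73, -23.87, -4.01]
[-0.0, -0.0, -77.5, 31.92, -26.52, -4.45]
```

Call:
{"op": "step_arm", "data": {
  "steps": [
    [[0, 0, -7.7, 3.2, -2.6, -0.4, 1], [0, 0, -15.5, 6.4, -5.3, -0.9, 0.6], [0, 0, -23.2, 9.6, -8, -1.3, 0.3], [0, 0, -31, 12.8, -10.6, -1.8, 0.3], [0, 0, -38.7, 16, -13.3, -2.2, 0.3]]
  ]
}}

```text
clock: 2.3
ee_pos: [0.2767, -0.4643, 0.2278]
ee_rot: [2.818, 1.388, 0.0]
contact_force: [-0.5, 1.0, -0.2]
width: 0.0656
```

Run:
```python
from h import *
st(); rows(np.array([.42,-.15,.22]),Rphi(75),6)
```

```text
t 2.3 box-mm [-315.6 -441.7  227.8] z [ 0. -0. -1.] phi 90.0 y [ 0.793 -0.609  0.   ] F [-0.55  0.95 -0.18] w 0.0656 j [-1.24 -0.03  1.82  0.    1.36 -0.59]
n 6 total [-14.4   5.1 -38.3] [33.65 -7.79  0.77]
[-2.4, 0.8, -6.4, 5.61, -1.3, 0.13]
[-4.8, 1.7, -12.8, 11.22, -2.6, 0.26]
[-7.2, 2.5, -19.1, 16.83, -3.9, 0.39]
[-9.6, 3.4, -25.5, 22.44, -5.2, 0.52]
[-12.0, 4.2, -31.9, 28.04, -6.5, 0.64]
[-14.4, 5.1, -38.3, 33.65, -7.79, 0.77]
```

Call:
{"op": "step_arm", "data": {
  "steps": [
    [[-2, 0.7, -5.5, 4.8, -1.1, 0.1, 0.3], [-4, 1.4, -11, 9.6, -2.2, 0.2, 0.3], [-6.2, 2.2, -16.4, 14.4, -3.3, 0.3, 0.3], [-8.2, 2.9, -21.9, 19.2, -4.5, 0.4, 0.3], [-10.3, 3.6, -27.3, 24, -5.6, 0.5, 0.3]]
  ]
}}

```text
clock: 2.8
ee_pos: [0.379, -0.2381, 0.223]
ee_rot: [2.298, 1.929, 0.204]
contact_force: [0.7, -0.4, 0.4]
width: 0.0289
```

Run:
```python
from h import *
st(); rows(b2w([-124,0,135]),Rphi(45),5)
```

```text
t 2.8 box-mm [-209.6 -217.2  223. ] z [ 0.189 -0.016 -0.982] phi 79.1 y [ 0.967 -0.172  0.189] F [ 0.74 -0.45  0.37] w 0.0289 j [-0.91 -0.4   2.14  0.15  1.27 -0.77]
n 5 total [-33.9   4.3 -10.2] [22.79  2.51  9.84]
[-6.8, 0.9, -2.0, 4.56, 0.5, 1.97]
[-13.6, 1.7, -4.1, 9.12, 1.0, 3.94]
[-20.3, 2.6, -6.1, 13.67, 1.51, 5.9]
[-27.1, 3.4, -8.1, 18.23, 2.01, 7.87]
[-33.9, 4.3, -10.2, 22.79, 2.51, 9.84]
```

Run:
```python
from h import *
st(); rows(b2w([-78,0,140]),Rphi(57),5)
```

```text
t 2.8 box-mm [-209.6 -217.2  223. ] z [ 0.189 -0.016 -0.982] phi 79.1 y [ 0.967 -0.172  0.189] F [ 0.74 -0.45  0.37] w 0.0289 j [-0.91 -0.4   2.14  0.15  1.27 -0.77]
n 5 total [-21.9   3.2 -10.5] [23.66  7.04 10.22]
[-4.4, 0.6, -2.1, 4.73, 1.41, 2.04]
[-8.8, 1.3, -4.2, 9.46, 2.82, 4.09]
[-13.2, 1.9, -6.3, 14.2, 4.22, 6.13]
[-17.5, 2.5, -8.4, 18.93, 5.63, 8.18]
[-21.9, 3.2, -10.5, 23.66, 7.04, 10.22]
```

Call:
{"op": "step_arm", "data": {
  "steps": [
    [[-4.4, 0.6, -2.1, 4.4, 1.3, 1.8, 0.47], [-8.8, 1.3, -4.2, 8.8, 2.6, 3.6, 0.47], [-13.2, 1.9, -6.3, 13.2, 3.9, 5.4, 0.47], [-17.5, 2.5, -8.4, 17.6, 5.2, 7.3, 0.47], [-21.9, 3.2, -10.5, 22.0, 6.5, 9.2, 0.47]]
  ]
}}

```text
clock: 3.3
ee_pos: [0.4979, -0.0325, 0.1493]
ee_rot: [1.875, 1.91, 0.57]
contact_force: [0.5, 0.1, 0.1]
width: 0.0444
```

Run:
```python
from h import *
st(); rows(b2w([-78,0,120]),Rphi(57),3)
```

```text
t 3.3 box-mm [-87.4 -13.6 149.3] z [ 0.549  0.009 -0.836] phi 56.7 y [0.836 0.016 0.549] F [0.51 0.11 0.08] w 0.0444 j [-0.43 -0.44  2.38  0.38  0.7  -0.68]
n 3 total [ 0.3 -0.   0.1] [ 1.36 -0.82  2.96]
[0.1, -0.0, 0.0, 0.45, -0.27, 0.99]
[0.2, -0.0, 0.1, 0.91, -0.55, 1.98]
[0.3, -0.0, 0.1, 1.36, -0.82, 2.96]
```

Call:
{"op": "step_arm", "data": {
  "steps": [
    [[0, 0, 0, 0.5, -0.3, 1, 0.47], [0.2, 0, 0, 0.9, -0.6, 2, 0.47], [0.3, 0, 0, 1.4, -0.8, 3, 0.47]]
  ]
}}

```text
clock: 3.6
ee_pos: [0.5075, -0.0176, 0.1195]
ee_rot: [1.877, 1.915, 0.566]
contact_force: [0.3, 0.2, 0.9]
width: 0.044
```

Run:
```python
from h import *
st(); rows(b2w([-75,0,74]),Rphi(57),3)
for n in("side","top"):
    im=env.get_image(n); save(n+"1",im["frame"])
```

```text
t 3.6 box-mm [-77.5   1.2 119.5] z [ 0.544  0.01  -0.839] phi 57.0 y [0.839 0.017 0.544] F [0.33 0.16 0.88] w 0.044 j [-0.38 -0.34  2.38  0.38  0.6  -0.66]
n 3 total [-0.  -0.   0.2] [-0.11 -2.27  3.96]
[-0.0, -0.0, 0.1, -0.04, -0.76, 1.32]
[-0.0, -0.0, 0.1, -0.08, -1.51, 2.64]
[-0.0, -0.0, 0.2, -0.11, -2.27, 3.96]
```

View pics/side1.png

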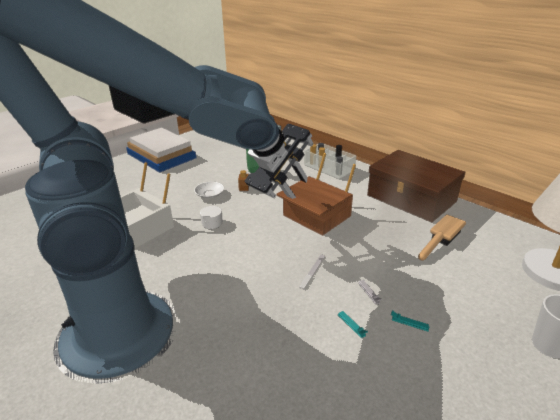

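View pics/top1.png

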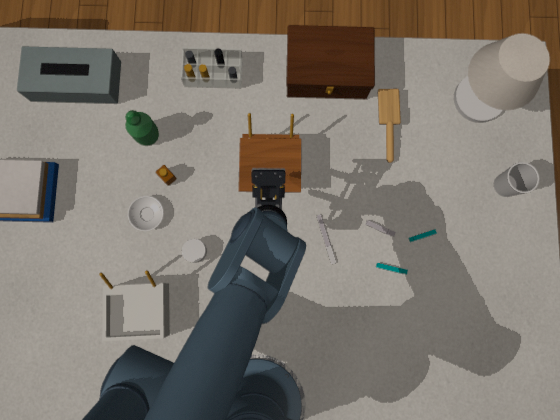

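The gripper straddles the lid's front edge at about (268,185) in the top view. I'm lowering it.

Call:
{"op": "step_arm", "data": {
  "steps": [
    [[0, 0, 0, 0, -0.6, 1.0, 0.47], [0, 0, 0, -0.1, -1.1, 2.0, 0.47], [0, 0, 0, -0.1, -1.7, 3, 0.47], [0, 0, 0, -0.1, -2.3, 4, 0.47], [0, 0, 0, -0.1, -2.3, 4, 0.47]]
  ]
}}

```text
clock: 4.2
ee_pos: [0.5078, -0.0183, 0.0705]
ee_rot: [1.883, 1.918, 0.563]
contact_force: [-0.0, 0.4, 0.6]
width: 0.0443
```

Run:
```python
from h import *
st(); rows(b2w([-60,0,74]),Rphi(57),4)
im=env.get_image("side"); save("side2",cv2.resize(im["frame"][120:250,230:400],None,fx=4,fy=4,interpolation=cv2.INTER_CUBIC))
```

```text
t 4.2 box-mm [-77.2   0.4  70.5] z [ 0.539  0.011 -0.842] phi 57.3 y [0.842 0.015 0.54 ] F [-0.01  0.37  0.6 ] w 0.0443 j [-0.38 -0.22  2.39  0.47  0.48 -0.77]
n 4 total [-0.3 -0.1  0.1] [-0.05  1.64  0.63]
[-0.1, -0.0, 0.0, -0.01, 0.41, 0.16]
[-0.2, -0.1, 0.0, -0.02, 0.82, 0.32]
[-0.3, -0.1, 0.1, -0.04, 1.23, 0.48]
[-0.3, -0.1, 0.1, -0.05, 1.64, 0.63]
```

View pics/side2.png

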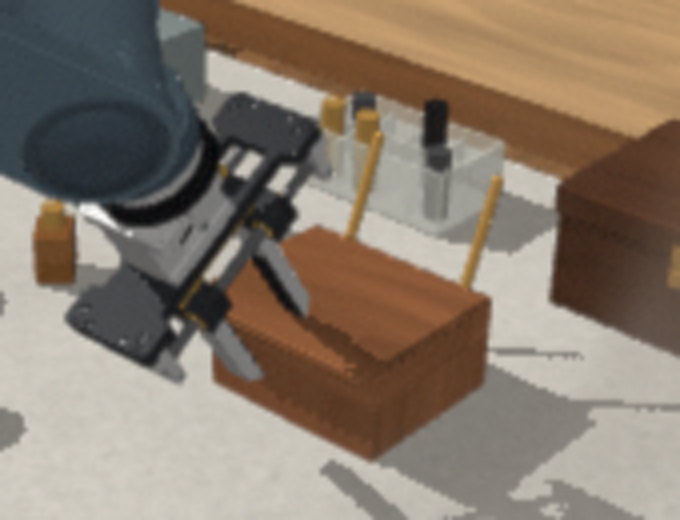

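Call:
{"op": "step_arm", "data": {
  "steps": [
    [[0, 0, 0, 0, 0.4, 0.2, 0.47], [0, 0, 0, 0, 0.8, 0.3, 0.47], [0, 0, 0, 0, 1.2, 0.5, 0.47], [-0.3, 0, 0, 0, 1.6, 0.6, 0.47], [-0.3, 0, 0, 0, 1.6, 0.6, 0.47]]
  ]
}}

```text
clock: 4.75
ee_pos: [0.5258, -0.0182, 0.0756]
ee_rot: [1.877, 1.914, 0.569]
contact_force: [0.7, 0.2, 0.1]
width: 0.0444
```

Run:
```python
from h import *
st()
im=env.get_image("side"); save("side3",cv2.resize(im["frame"][120:250,230:400],None,fx=4,fy=4,interpolation=cv2.INTER_CUBIC))
```

```text
t 4.75 box-mm [-59.2   0.3  75.6] z [ 0.546  0.011 -0.838] phi 56.9 y [0.838 0.016 0.546] F [0.67 0.25 0.08] w 0.0444 j [-0.36 -0.18  2.35  0.47  0.47 -0.75]
```

View pics/side3.png

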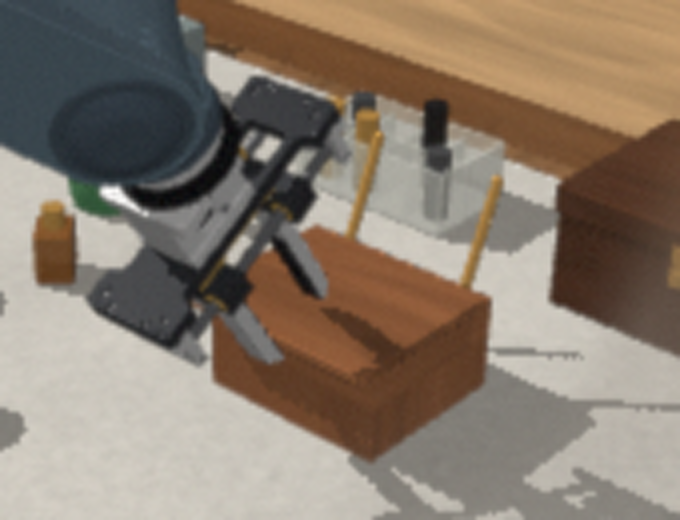

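```bash
cat >> h.py <<'E'
def cage(th,phi,w,s=10,px=50):
    t,p=np.radians(th),np.radians(phi)
    e=np.array([px-133*np.cos(t),70+133*np.sin(t)])
    d=np.array([np.cos(p),-np.sin(p)]); y=np.array([np.sin(p),np.cos(p)])
    u=d if th<=phi else np.array([np.cos(t),-np.sin(t)])
    q=e+s*u+w/2*y
    return b2w([q[0],0,q[1]]),Rphi(phi)
def arc(seq):
    s=env.sense(); R0=Ro.from_rotvec(s["ee_rot"]).as_matrix(); pp=s["ee_pos"];pr=R0
    for a in seq:
        P,R=cage(*a); rv=np.degrees(Ro.from_matrix(R0.T@R).as_rotvec()); sh=R0.T@(P-s["ee_pos"])*100
        print(a,np.r_[rv.round(1),sh.round(2)].tolist(),"step mm",(np.linalg.norm(P-pp)*1000).round(1),"deg",np.degrees(Ro.from_matrix(pr.T@R).magnitude()).round(1)); pp=P;pr=R
E
python3 - <<'E'
from h import *
arc([(t,57,44) for t in (2,4,7,10,14)])
E
```

```text
(2, 57, 44) [0.1, -0.1, 0.1, -0.03, 0.2, -0.21] step mm 2.9 deg 0.2
(4, 57, 44) [0.1, -0.1, 0.1, -0.03, 0.48, -0.59] step mm 4.6 deg 0.0
(7, 57, 44) [0.1, -0.1, 0.1, -0.03, 0.91, -1.13] step mm 7.0 deg 0.0
(10, 57, 44) [0.1, -0.1, 0.1, -0.03, 1.37, -1.65] step mm 7.0 deg 0.0
(14, 57, 44) [0.1, -0.1, 0.1, -0.03, 2.03, -2.31] step mm 9.3 deg 0.0
```

Call:
{"op": "step_arm", "data": {
  "steps": [
    [[0, 0, 0, 0, 0.2, -0.2, 0.47], [0, 0, 0, 0, 0.5, -0.6, 0.47], [0, 0, 0, 0, 0.9, -1.1, 0.47], [0, 0, 0, 0, 1.4, -1.6, 0.47], [0, 0, 0, 0, 2.0, -2.3, 0.47]]
  ]
}}

```text
clock: 5.3
ee_pos: [0.5296, -0.0181, 0.1061]
ee_rot: [1.878, 1.914, 0.569]
contact_force: [-0.1, 0.0, -1.0]
width: 0.0445
```

Run:
```python
from h import *
st()
im=env.get_image("side"); save("side4",cv2.resize(im["frame"][100:250,230:400],None,fx=4,fy=4,interpolation=cv2.INTER_CUBIC))
arc([(t,57,44) for t in (18,23,28,33,38)])
```

```text
t 5.3 box-mm [-55.4   0.4 106.1] z [ 0.545  0.011 -0.838] phi 57.0 y [0.838 0.016 0.545] F [-0.13  0.05 -1.04] w 0.0445 j [-0.36 -0.24  2.33  0.4   0.54 -0.67]
(18, 57, 44) [0.2, -0.1, 0.1, 0.01, 0.47, -0.46] step mm 6.5 deg 0.3
(23, 57, 44) [0.2, -0.1, 0.1, 0.01, 1.4, -1.14] step mm 11.6 deg 0.0
(28, 57, 44) [0.2, -0.1, 0.1, 0.01, 2.39, -1.74] step mm 11.6 deg 0.0
(33, 57, 44) [0.2, -0.1, 0.1, 0.01, 3.43, -2.26] step mm 11.6 deg 0.0
(38, 57, 44) [0.2, -0.1, 0.1, 0.01, 4.51, -2.68] step mm 11.6 deg 0.0
```

View pics/side4.png

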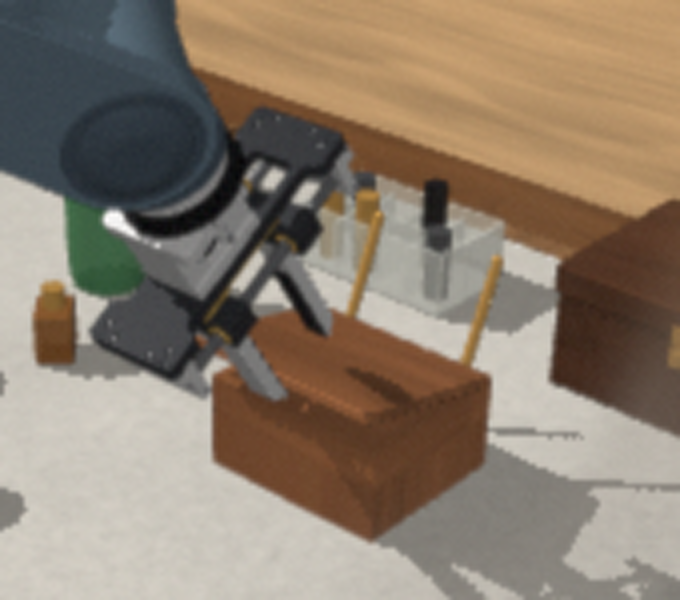

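Call:
{"op": "step_arm", "data": {
  "steps": [
    [[0, 0, 0, 0, 0.5, -0.5, 0.47], [0, 0, 0, 0, 1.4, -1.1, 0.47], [0, 0, 0, 0, 2.4, -1.7, 0.45], [0, 0, 0, 0, 3.4, -2.3, 0.43], [0, 0, 0, 0, 4.5, -2.7, 0.4]]
  ]
}}

```text
clock: 5.85
ee_pos: [0.5548, -0.0182, 0.1571]
ee_rot: [1.874, 1.911, 0.571]
contact_force: [-2.5, -0.1, 0.2]
width: 0.0382
```

Run:
```python
from h import *
st()
im=env.get_image("side"); save("side5",cv2.resize(im["frame"][100:250,230:400],None,fx=4,fy=4,interpolation=cv2.INTER_CUBIC))
arc([(t,max(57,t),38) for t in (42,47,52,57,62)])
```

```text
t 5.85 box-mm [-30.2  -0.2 157.1] z [ 0.549  0.01  -0.836] phi 56.7 y [0.835 0.016 0.549] F [-2.52 -0.07  0.24] w 0.0382 j [-0.34 -0.26  2.25  0.33  0.63 -0.57]
(42, 57, 38) [0.6, 0.0, 0.2, 0.07, 0.15, -0.08] step mm 1.8 deg 0.6
(47, 57, 38) [0.6, 0.0, 0.2, 0.07, 1.28, -0.32] step mm 11.6 deg 0.0
(52, 57, 38) [0.6, 0.0, 0.2, 0.07, 2.43, -0.46] step mm 11.6 deg 0.0
(57, 57, 38) [0.6, 0.0, 0.2, 0.06, 3.59, -0.5] step mm 11.6 deg 0.0
(62, 62, 38) [5.6, 0.0, 0.2, 0.06, 4.66, -0.27] step mm 10.9 deg 5.0
```

View pics/side5.png

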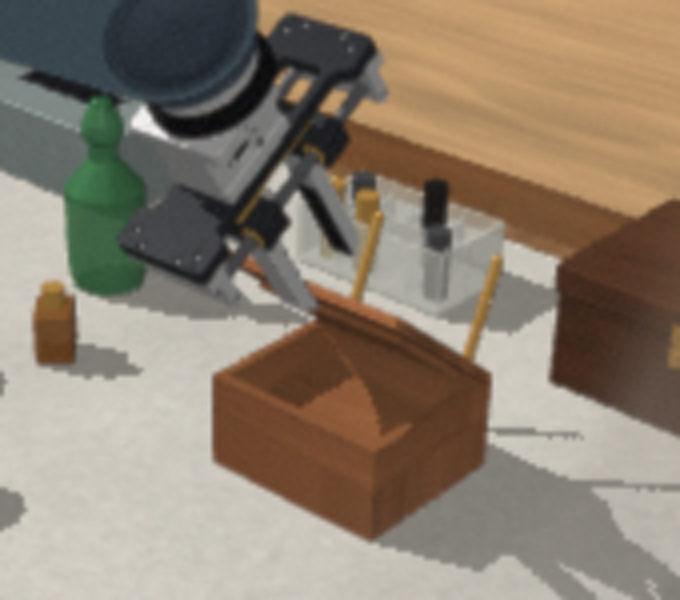

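Working well: the lid is at about 40°, with the well visible below it.

Call:
{"op": "step_arm", "data": {
  "steps": [
    [[0, 0, 0, 0.1, 0.2, -0.1, 0.4], [0.5, 0, 0, 0.1, 1.3, -0.3, 0.4], [0.5, 0, 0, 0.1, 2.4, -0.5, 0.4], [0.6, 0, 0, 0.1, 3.6, -0.5, 0.4], [5.6, 0, 0, 0.1, 4.7, -0.3, 0.4]]
  ]
}}

```text
clock: 6.4
ee_pos: [0.593, -0.0166, 0.1867]
ee_rot: [1.935, 1.97, 0.484]
contact_force: [-0.6, 0.0, -0.6]
width: 0.0374
```

Run:
```python
from h import *
st()
im=env.get_image("side"); save("side6",cv2.resize(im["frame"][80:230,230:400],None,fx=4,fy=4,interpolation=cv2.INTER_CUBIC))
arc([(t,max(57,t),38) for t in (66,71,76,81,86)])
```

```text
t 6.4 box-mm [  8.    0.8 186.7] z [ 0.465  0.007 -0.885] phi 62.3 y [0.885 0.016 0.465] F [-0.56  0.01 -0.63] w 0.0374 j [-0.29 -0.15  2.07  0.2   0.77 -0.41]
(66, 66, 38) [4.0, 0.2, 0.1, 0.06, 0.33, 0.32] step mm 4.6 deg 4.0
(71, 71, 38) [9.0, 0.2, 0.1, 0.05, 1.38, 0.6] step mm 10.9 deg 5.0
(76, 76, 38) [14.0, 0.2, 0.1, 0.05, 2.4, 0.98] step mm 10.9 deg 5.0
(81, 81, 38) [19.0, 0.2, 0.1, 0.05, 3.38, 1.44] step mm 10.9 deg 5.0
(86, 86, 38) [24.0, 0.2, 0.1, 0.05, 4.32, 1.99] step mm 10.9 deg 5.0
```

View pics/side6.png

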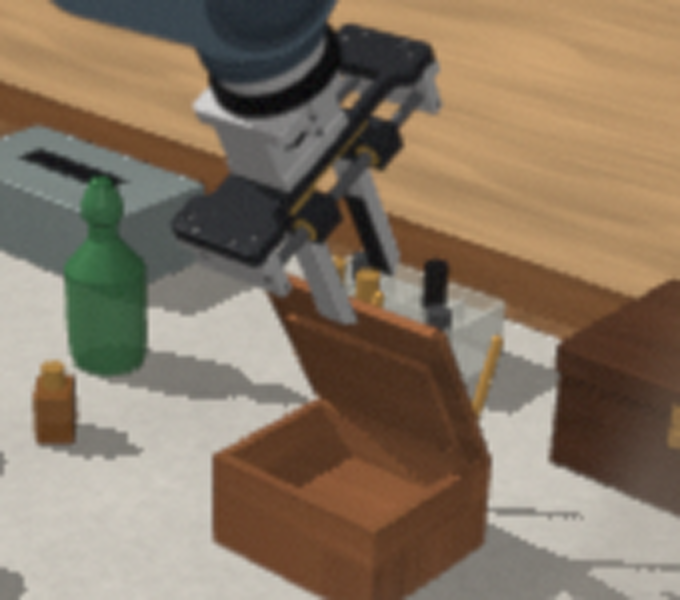

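Run:
```python
from h import *
arc([(66,66,36),(71,71,33),(76,76,30),(81,81,27),(85,85,24)])
```

```text
(66, 66, 36) [4.0, 0.2, 0.1, 0.06, 0.23, 0.31] step mm 3.9 deg 4.0
(71, 71, 33) [9.0, 0.2, 0.1, 0.05, 1.13, 0.56] step mm 9.4 deg 5.0
(76, 76, 30) [14.0, 0.2, 0.1, 0.05, 2.01, 0.88] step mm 9.3 deg 5.0
(81, 81, 27) [19.0, 0.2, 0.1, 0.05, 2.86, 1.26] step mm 9.3 deg 5.0
(85, 85, 24) [23.0, 0.2, 0.1, 0.05, 3.49, 1.6] step mm 7.1 deg 4.0
```

Call:
{"op": "step_arm", "data": {
  "steps": [
    [[4, 0, 0, 0, 0.2, 0.3, 0.38], [9, 0, 0, 0, 1.1, 0.6, 0.35], [14, 0, 0, 0, 2.0, 0.9, 0.32], [19, 0, 0, 0, 2.9, 1.3, 0.29], [23, 0, 0, 0, 3.5, 1.6, 0.26]]
  ]
}}

```text
clock: 6.95
ee_pos: [0.638, -0.017, 0.1941]
ee_rot: [2.156, 2.195, 0.092]
contact_force: [0.3, -0.3, 0.9]
width: 0.0247
```

Run:
```python
from h import *
st()
arc([(t,min(t,100),24) for t in (90,94,98,102,106)])
```

```text
t 6.95 box-mm [ 53.   -0.4 194.1] z [ 0.087 -0.002 -0.996] phi 85.0 y [0.996 0.018 0.087] F [ 0.34 -0.29  0.88] w 0.0247 j [-0.21  0.17  1.66  0.02  1.22 -0.23]
(90, 90, 24) [5.0, 0.2, 0.1, 0.04, 0.89, 0.19] step mm 9.1 deg 5.0
(94, 94, 24) [9.0, 0.2, 0.1, 0.03, 1.73, 0.38] step mm 8.6 deg 4.0
(98, 98, 24) [13.0, 0.2, 0.1, 0.03, 2.56, 0.62] step mm 8.6 deg 4.0
(102, 100, 24) [15.0, 0.2, 0.1, 0.03, 3.38, 0.88] step mm 8.6 deg 2.0
(106, 100, 24) [15.0, 0.2, 0.1, 0.03, 4.19, 1.16] step mm 8.6 deg 0.0
```

Call:
{"op": "step_arm", "data": {
  "steps": [
    [[5, 0, 0, 0, 0.9, 0.2, 0.26], [9, 0, 0, 0, 1.7, 0.4, 0.26], [13, 0, 0, 0, 2.6, 0.6, 0.26], [15, 0, 0, 0, 3.4, 0.9, 0.26], [15, 0, 0, 0, 4.2, 1.2, 0.26]]
  ]
}}

```text
clock: 7.45
ee_pos: [0.6823, -0.016, 0.1848]
ee_rot: [-2.113, -2.152, 0.19]
contact_force: [0.3, 0.7, -0.3]
width: 0.0244
```

Run:
```python
from h import *
st()
im=env.get_image("side"); save("side7",cv2.resize(im["frame"][80:230,230:400],None,fx=4,fy=4,interpolation=cv2.INTER_CUBIC))
arc([(t,100,24) for t in (108,110,112)])
```

```text
t 7.45 box-mm [ 9.730e+01 -1.000e-01  1.848e+02] z [-0.172 -0.006 -0.985] phi 99.9 y [ 0.985  0.018 -0.173] F [ 0.28  0.67 -0.34] w 0.0244 j [-0.17  0.45  1.35 -0.04  1.52 -0.19]
(108, 100, 24) [0.1, 0.2, 0.1, 0.02, 0.22, -0.09] step mm 2.4 deg 0.2
(110, 100, 24) [0.1, 0.2, 0.1, 0.02, 0.64, -0.02] step mm 4.3 deg 0.0
(112, 100, 24) [0.1, 0.2, 0.1, 0.02, 1.07, 0.06] step mm 4.3 deg 0.0
```

View pics/side7.png

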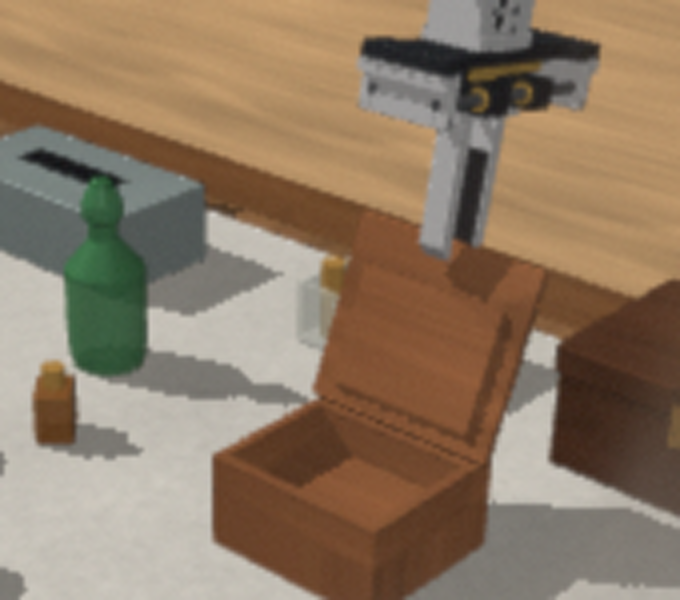

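Call:
{"op": "step_arm", "data": {
  "steps": [
    [[0, 0, 0, 0, 0.4, 0, 0.28], [0, 0, 0, 0, 0.8, 0, 0.3], [0, 0, 0, 0, 0.8, -1, 0.4], [0, 0, 0, 0, 0.8, -4, 0.4], [0, 0, 0, 0, 0.8, -8, 0.4]]
  ]
}}

```text
clock: 8.0
ee_pos: [0.7029, -0.0153, 0.2615]
ee_rot: [-2.111, -2.15, 0.192]
contact_force: [0.1, 0.2, 0.4]
width: 0.0378
```

Run:
```python
from h import *
st()
im=env.get_image("side"); save("side8",cv2.resize(im["frame"][80:230,230:400],None,fx=4,fy=4,interpolation=cv2.INTER_CUBIC))
a=env.mark_of("side","lid_front"); print(a[:2])
c=max((x for x in env.trace("side","clip")),key=lambda x:x["confidence"])
for t in env.trace("side","clip"):
    p=cloud(im,t["pixels"]); p=p[(p[:,2]>0.005)&(p[:,2]<.02)]
    if len(p)>5: print(t["confidence"],np.median(p,0),cv2.minAreaRect((p[:,:2]*1000).astype(np.float32)))
im=env.get_image("top"); save("top8",im["frame"])
for t in env.trace("top","clip"):
    print(t["confidence"],t["box"])
    c,_=cv2.findContours(t["pixels"].astype(np.uint8),0,1); c=max(c,key=cv2.contourArea)[:,0]
    w=np.array([onplane(im,*p,.010)[:2] for p in c])*1000; print(cv2.minAreaRect(w.astype(np.float32)))
```

```text
t 8.0 box-mm [117.9   0.3 261.5] z [-0.176 -0.005 -0.984] phi 100.1 y [ 0.984  0.018 -0.176] F [0.12 0.16 0.37] w 0.0378 j [-0.17  0.45  1.21 -0.03  1.66 -0.19]
[{'point': [340.9, 140.6], 'confidence': 0.62}, {'point': [439.6, 243.0], 'confidence': 0.36}]
0.86 [ 0.41296739 -0.40445559  0.00898213] ((413.7274475097656, -404.28704833984375), (15.390320777893066, 72.20001983642578), 18.07813835144043)
0.62 [ 0.42971177 -0.3003508   0.00887078] ((430.1209716796875, -301.3729248046875), (70.52935028076172, 13.835741996765137), 66.60249328613281)
0.54 [ 0.33019718 -0.32738598  0.00918841] ((331.1938171386719, -326.3962707519531), (74.13446807861328, 13.527978897094727), 78.2647476196289)
0.74 [366.5, 221.0, 27.9, 14.6]
((428.5645446777344, -297.24798583984375), (77.2910385131836, 14.970569610595703), 66.52985382080078)
0.68 [411.7, 232.5, 22.9, 10.9]
((412.856689453125, -403.5309753417969), (10.927369117736816, 62.65261459350586), 19.62759017944336)
0.57 [376.5, 264.6, 34.5, 9.4]
((329.79180908203125, -323.64251708984375), (74.96219635009766, 12.002396583557129), 77.35015106201172)
0.33 [124.1, 108.1, 35.1, 42.1]
((675.1019287109375, 317.2331237792969), (110.22830200195312, 67.32093048095703), 46.721466064453125)
```

View pics/side8.png

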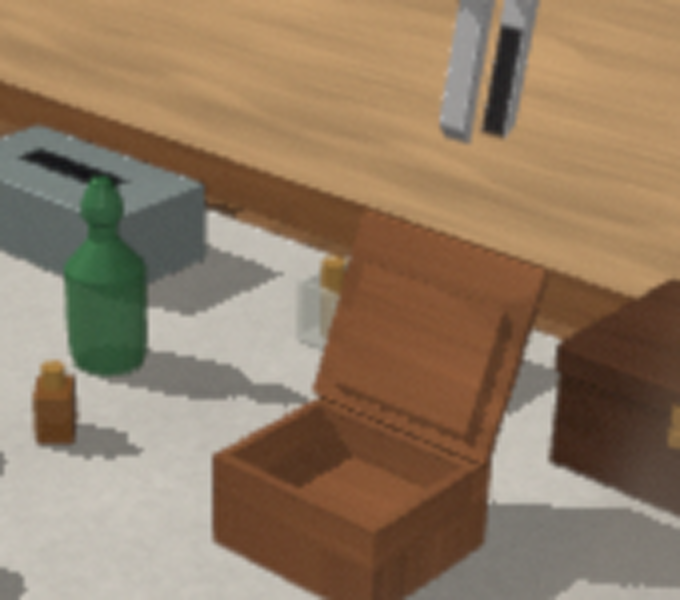

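View pics/top8.png

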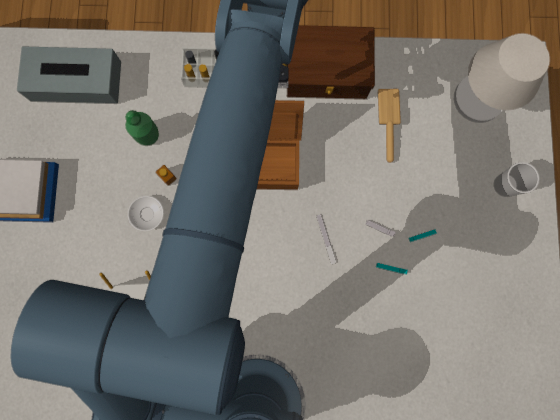

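Run:
```python
from h import *
rows(np.array([.4295,-.2995,.24]),Rphi(90,np.radians(-23.5)),10)
```

```text
n 10 total [-9.8  2.3 24.5] [-27.89 -27.11   6.96]
[-1.0, 0.2, 2.4, -2.79, -2.71, 0.7]
[-2.0, 0.5, 4.9, -5.58, -5.42, 1.39]
[-3.0, 0.7, 7.3, -8.37, -8.13, 2.09]
[-3.9, 0.9, 9.8, -11.16, -10.84, 2.78]
[-4.9, 1.1, 12.2, -13.95, -13.56, 3.48]
[-5.9, 1.4, 14.7, -16.74, -16.27, 4.17]
[-6.9, 1.6, 17.1, -19.53, -18.98, 4.87]
[-7.9, 1.8, 19.6, -22.32, -21.69, 5.56]
[-8.9, 2.0, 22.0, -25.11, -24.4, 6.26]
[-9.8, 2.3, 24.5, -27.89, -27.11, 6.96]
```

Call:
{"op": "step_arm", "data": {
  "steps": [
    [[-1, 0.2, 2.4, -2.8, -2.7, 0.5, 0.4], [-2, 0.5, 4.9, -5.6, -5.4, 1.2, 0.4], [-3, 0.7, 7.3, -8.4, -8.1, 2, 0.4], [-3.9, 0.9, 9.8, -11.2, -10.8, 2.8, 0.4], [-4.9, 1.1, 12.2, -14, -13.6, 3.5, 0.4]]
  ]
}}

```text
clock: 8.8
ee_pos: [0.5636, -0.1584, 0.248]
ee_rot: [-2.379, -1.951, 0.1]
contact_force: [-0.0, -0.2, -0.7]
width: 0.0372
```

Run:
```python
from h import *
st(); rows(np.array([.4295,-.2995,.13]),Rphi(90,np.radians(-23.5)),5)
```

```text
t 8.8 box-mm [ -23.7 -140.5  248. ] z [-0.09   0.008 -0.996] phi 95.2 y [ 0.977 -0.195 -0.09 ] F [-0.04 -0.19 -0.73] w 0.0372 j [-0.45  0.12  1.62 -0.03  1.48 -0.25]
n 5 total [-5.1  1.1 12.2] [-16.34  -9.28  12.86]
[-1.0, 0.2, 2.4, -3.27, -1.86, 2.57]
[-2.0, 0.5, 4.9, -6.53, -3.71, 5.14]
[-3.1, 0.7, 7.3, -9.8, -5.57, 7.71]
[-4.1, 0.9, 9.8, -13.07, -7.42, 10.29]
[-5.1, 1.1, 12.2, -16.34, -9.28, 12.86]
```

Call:
{"op": "step_arm", "data": {
  "steps": [
    [[-1, 0.2, 2.4, -3.3, -1.9, 2.6, 0.4], [-2, 0.5, 4.9, -6.5, -3.7, 5.1, 0.4], [-3.1, 0.7, 7.3, -9.8, -5.6, 7.7, 0.4], [-4.1, 0.9, 9.8, -13.1, -7.4, 10.3, 0.4], [-5.1, 1.1, 12.2, -16.3, -9.3, 12.9, 0.4]]
  ]
}}

```text
clock: 9.3
ee_pos: [0.4271, -0.299, 0.1272]
ee_rot: [-2.627, -1.72, 0.0]
contact_force: [0.1, -0.2, 0.2]
width: 0.0375
```

Run:
```python
from h import *
st(); rows(np.array([.4295,-.2995,.004]),Rphi(90,np.radians(-23.5)),5)
im=env.get_image("side"); save("side9",cv2.resize(im["frame"][200:350,270:440],None,fx=4,fy=4,interpolation=cv2.INTER_CUBIC))
```

```text
t 9.3 box-mm [-162.5 -278.8  127.2] z [-0.001  0.001 -1.   ] phi 90.1 y [ 0.916 -0.4   -0.001] F [ 0.08 -0.23  0.19] w 0.0375 j [-0.83  0.03  1.95 -0.    1.17 -0.42]
n 5 total [-0.1 -0.  -0.1] [ 0.04  0.26 12.32]
[-0.0, -0.0, -0.0, 0.01, 0.05, 2.46]
[-0.0, -0.0, -0.0, 0.02, 0.1, 4.93]
[-0.0, -0.0, -0.1, 0.02, 0.15, 7.39]
[-0.1, -0.0, -0.1, 0.03, 0.21, 9.86]
[-0.1, -0.0, -0.1, 0.04, 0.26, 12.32]
```

View pics/side9.png

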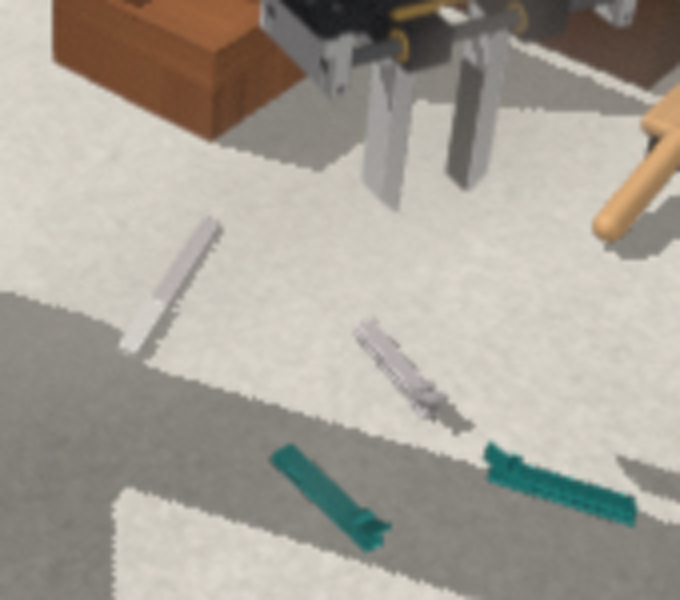

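Call:
{"op": "step_arm", "data": {
  "steps": [
    [[0, 0, 0, 0, 0.1, 3, 0.4], [0, 0, 0, 0, 0.2, 6, 0.4], [0, 0, 0, 0, 0.2, 9, 0.4], [0, 0, 0, 0, 0.2, 11, 0.4], [0, 0, 0, 0, 0.3, 12.2, 0.4]]
  ]
}}

```text
clock: 9.85
ee_pos: [0.4215, -0.2983, -0.0003]
ee_rot: [-2.618, -1.705, 0.01]
contact_force: [-32.0, 27.9, 108.4]
width: 0.0376
```

Call:
{"op": "step_arm", "data": {
  "steps": [
    [[0, 0, 0, 0, 0, 0, 0.3], [0, 0, 0, 0, 0, 0, 0.1], [0, 0, 0, 0, 0, 0, 0], [0, 0, 0, 0, 0, 0, 0], [0, 0, 0, 0, 0, 0, 0]]
  ]
}}

```text
clock: 10.35
ee_pos: [0.4223, -0.2989, 0.0004]
ee_rot: [-2.62, -1.706, 0.009]
contact_force: [3.8, -0.4, 4.2]
width: 0.0116
```

Run:
```python
from h import *
st()
im=env.get_image("side"); save("side10",cv2.resize(im["frame"][200:350,270:440],None,fx=4,fy=4,interpolation=cv2.INTER_CUBIC))
```

```text
t 10.35 box-mm [-167.3 -278.7    0.4] z [-0.013  0.01  -1.   ] phi 90.7 y [ 0.915 -0.404 -0.016] F [ 3.75 -0.44  4.24] w 0.0116 j [-0.83  0.24  1.99 -0.    0.93 -0.42]
```

View pics/side10.png

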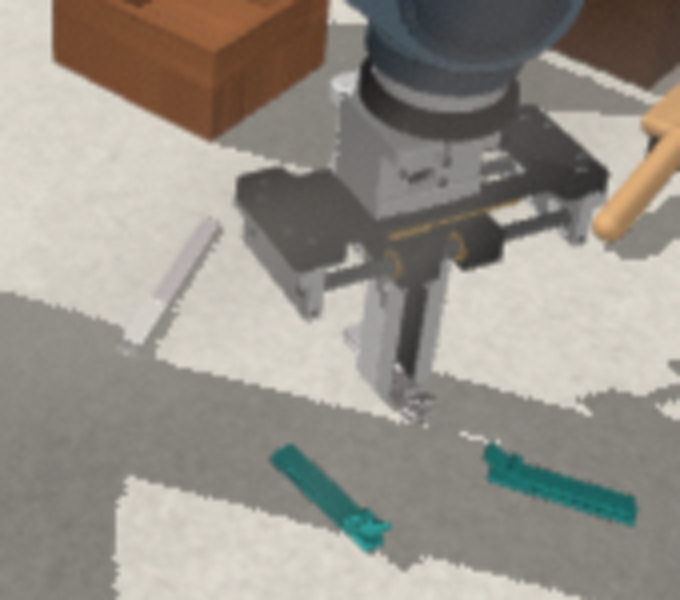

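Run:
```python
from h import *
rows(b2w([-10,0,150]),Rphi(90,YAW-np.pi/2),10)
```

```text
n 10 total [-0.9  0.3 65.2] [ 31.95   2.37 -14.88]
[-0.1, 0.0, 6.5, 3.2, 0.24, -1.49]
[-0.2, 0.1, 13.0, 6.39, 0.47, -2.98]
[-0.3, 0.1, 19.6, 9.59, 0.71, -4.47]
[-0.4, 0.1, 26.1, 12.78, 0.95, -5.95]
[-0.5, 0.2, 32.6, 15.98, 1.18, -7.44]
[-0.6, 0.2, 39.1, 19.17, 1.42, -8.93]
[-0.6, 0.2, 45.6, 22.37, 1.66, -10.42]
[-0.7, 0.3, 52.2, 25.56, 1.89, -11.91]
[-0.8, 0.3, 58.7, 28.76, 2.13, -13.4]
[-0.9, 0.3, 65.2, 31.95, 2.37, -14.88]
```

Call:
{"op": "step_arm", "data": {
  "steps": [
    [[0, 0, 0, 0, 0, -0.5, 0], [0, 0, 0, 0, 0, -2, 0], [0, 0, 0, 0, 0, -6, 0], [0, 0, 0, 0, 0, -10.5, 0], [0, 0, 0, 0, 0, -15, 0]]
  ]
}}

```text
clock: 10.9
ee_pos: [0.423, -0.2993, 0.1517]
ee_rot: [-2.617, -1.705, 0.01]
contact_force: [1.0, -0.8, 0.9]
width: 0.0117
```

Run:
```python
from h import *
st(); rows(b2w([-10,0,150]),Rphi(90,YAW-np.pi/2),8)
im=env.get_image("side"); save("side11",cv2.resize(im["frame"][130:350,250:470],None,fx=2.7,fy=2.7,interpolation=cv2.INTER_CUBIC))
```

```text
t 10.9 box-mm [-166.6 -279.   151.7] z [-0.015  0.012 -1.   ] phi 90.9 y [ 0.914 -0.404 -0.019] F [ 0.97 -0.78  0.9 ] w 0.0117 j [-0.83  0.    1.92 -0.    1.23 -0.42]
n 8 total [-1.1  0.4 65.2] [31.9   2.52  0.27]
[-0.1, 0.0, 8.2, 3.99, 0.32, 0.03]
[-0.3, 0.1, 16.3, 7.97, 0.63, 0.07]
[-0.4, 0.1, 24.5, 11.96, 0.95, 0.1]
[-0.6, 0.2, 32.6, 15.95, 1.26, 0.14]
[-0.7, 0.2, 40.8, 19.94, 1.58, 0.17]
[-0.8, 0.3, 48.9, 23.92, 1.89, 0.2]
[-1.0, 0.3, 57.1, 27.91, 2.21, 0.24]
[-1.1, 0.4, 65.2, 31.9, 2.52, 0.27]
```

View pics/side11.png

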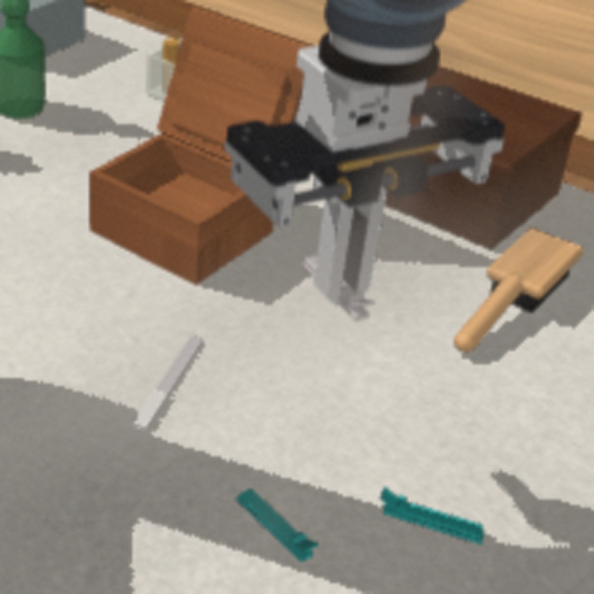

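Call:
{"op": "step_arm", "data": {
  "steps": [
    [[-0.1, 0, 8, 3.9, 0.3, 0, 0], [-0.3, 0.1, 16, 7.8, 0.6, 0, 0], [-0.4, 0.1, 24, 11.7, 0.9, 0, 0], [-0.6, 0.2, 32, 15.6, 1.2, 0.1, 0], [-0.7, 0.2, 40, 19.5, 1.5, 0.1, 0]]
  ]
}}

```text
clock: 11.45
ee_pos: [0.5188, -0.1289, 0.159]
ee_rot: [3.057, 0.701, 0.005]
contact_force: [0.0, 0.5, -0.1]
width: 0.0117
```

Run:
```python
from h import *
st(); rows(b2w([-10,0,140]),Rphi(90,YAW-np.pi/2),4)
```

```text
t 11.45 box-mm [ -68.1 -110.3  159. ] z [ 0.004 -0.004 -1.   ] phi 89.8 y [ 0.436 -0.9    0.006] F [ 0.01  0.51 -0.1 ] w 0.0117 j [-0.45  0.02  1.9  -0.    1.22  0.67]
n 4 total [ 0.3 -0.2 24.9] [ 9.91 -7.57  1.88]
[0.1, -0.0, 6.2, 2.48, -1.89, 0.47]
[0.1, -0.1, 12.4, 4.95, -3.79, 0.94]
[0.2, -0.1, 18.7, 7.43, -5.68, 1.41]
[0.3, -0.2, 24.9, 9.91, -7.57, 1.88]
```

Call:
{"op": "step_arm", "data": {
  "steps": [
    [[0, 0, 6.2, 2.5, -1.9, 0.4, 0], [0, 0, 12.4, 5, -3.8, 0.8, 0], [0, 0, 18.6, 7.4, -5.7, 1.2, 0], [0, 0, 24.8, 9.9, -7.6, 1.8, 0], [0, 0, 24.8, 9.9, -7.6, 1.8, 0]]
  ]
}}

```text
clock: 11.95
ee_pos: [0.5742, -0.0146, 0.1398]
ee_rot: [3.138, 0.033, 0.001]
contact_force: [-1.1, -0.1, -0.4]
width: 0.0116
```

Run:
```python
from h import *
st(); rows(b2w([-10,0,45]),Rphi(90,YAW-np.pi/2),5)
im=env.get_image("side"); save("side12",cv2.resize(im["frame"][80:230,230:400],None,fx=4,fy=4,interpolation=cv2.INTER_CUBIC))
```

```text
t 11.95 box-mm [-10.8   3.1 139.8] z [ 0.001 -0.003 -1.   ] phi 89.9 y [ 0.021 -1.     0.003] F [-1.09 -0.06 -0.41] w 0.0116 j [-0.22  0.14  1.81 -0.    1.19  1.33]
n 5 total [ 0.2 -0.1  0.3] [0.07 0.27 9.48]
[0.0, -0.0, 0.1, 0.01, 0.05, 1.9]
[0.1, -0.0, 0.1, 0.03, 0.11, 3.79]
[0.1, -0.0, 0.2, 0.04, 0.16, 5.69]
[0.1, -0.0, 0.2, 0.05, 0.22, 7.58]
[0.2, -0.1, 0.3, 0.07, 0.27, 9.48]
```

View pics/side12.png

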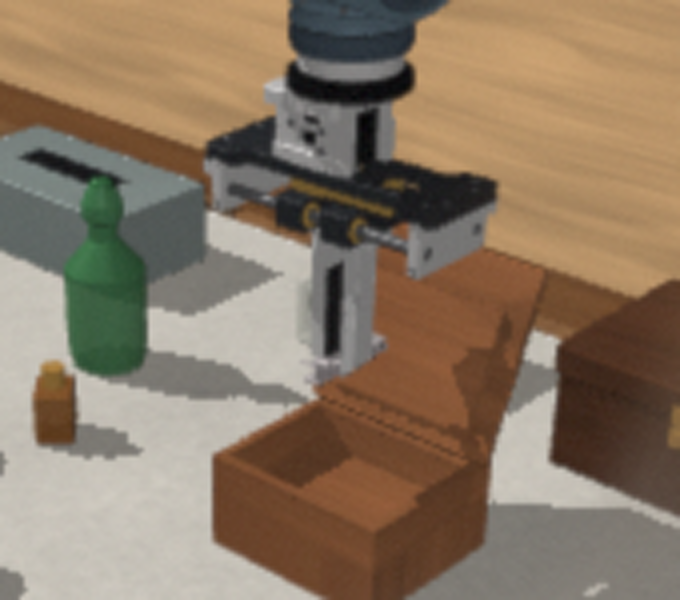

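Call:
{"op": "step_arm", "data": {
  "steps": [
    [[0, 0, 0, 0, 0.1, 2.5, 0], [0, 0, 0, 0, 0.2, 5, 0], [0, 0, 0, 0, 0.3, 7, 0], [0, 0, 0, 0, 0.3, 8.4, 0], [0, 0, 0, 0, 0.3, 8.9, 0]]
  ]
}}

```text
clock: 12.5
ee_pos: [0.5727, -0.0201, 0.0497]
ee_rot: [3.138, 0.034, -0.003]
contact_force: [0.0, -0.9, -1.0]
width: 0.0118
```

Run:
```python
from h import *
st()
```

```text
t 12.5 box-mm [-12.3  -2.4  49.7] z [-0.002 -0.004 -1.   ] phi 90.1 y [ 0.021 -1.     0.004] F [ 0.02 -0.88 -1.04] w 0.0118 j [-0.23  0.26  1.85 -0.    1.03  1.32]
```

Then down 7 mm, open moderately, and rise.

Call:
{"op": "step_arm", "data": {
  "steps": [
    [[0, 0, 0, 0, 0, 0.3, 0], [0, 0, 0, 0, 0, 0.6, 0], [0, 0, 0, 0, 0, 0.7, 0], [0, 0, 0, 0, 0, 0.7, 0]]
  ]
}}

```text
clock: 12.9
ee_pos: [0.573, -0.0202, 0.0432]
ee_rot: [3.138, 0.034, -0.001]
contact_force: [0.0, -0.1, -0.0]
width: 0.0114
```

Call:
{"op": "step_arm", "data": {
  "steps": [
    [[0, 0, 0, 0, 0, 0, 0.1], [0, 0, 0, 0, 0, 0, 0.3], [0, 0, 0, 0, 0, 0, 0.35], [0, 0, 0, 0, 0, -0.5, 0.35], [0, 0, 0, 0, 0, -3, 0.35]]
  ]
}}

```text
clock: 13.4
ee_pos: [0.5707, -0.0195, 0.0711]
ee_rot: [3.139, 0.034, -0.011]
contact_force: [-0.8, -0.7, 0.5]
width: 0.0327
```

Call:
{"op": "step_arm", "data": {
  "steps": [
    [[0, 0, 0, 0, 0, -4, 0.35], [0, 0, 0, 0, 0, -8, 0.35], [0, 0, 0, 0, 0, -12, 0.35], [0, 0, 0, 0, 0, -16, 0.35], [0, 0, 0, 0, 0, -20, 0.35]]
  ]
}}

```text
clock: 13.9
ee_pos: [0.5718, -0.019, 0.2733]
ee_rot: [3.139, 0.034, -0.009]
contact_force: [0.8, -0.0, -0.0]
width: 0.033
```

Run:
```python
from h import *
st()
im=env.get_image("side"); save("side13",cv2.resize(im["frame"][80:230,230:400],None,fx=4,fy=4,interpolation=cv2.INTER_CUBIC))
im=env.get_image("top"); save("top13",cv2.resize(im["frame"][80:230,200:370],None,fx=4,fy=4,interpolation=cv2.INTER_CUBIC))
```

```text
t 13.9 box-mm [-13.2  -1.3 273.3] z [-0.006 -0.003 -1.   ] phi 90.3 y [ 0.022 -1.     0.002] F [ 0.79 -0.03 -0.02] w 0.033 j [-0.23  0.02  1.68 -0.    1.45  1.32]
```

View pics/side13.png

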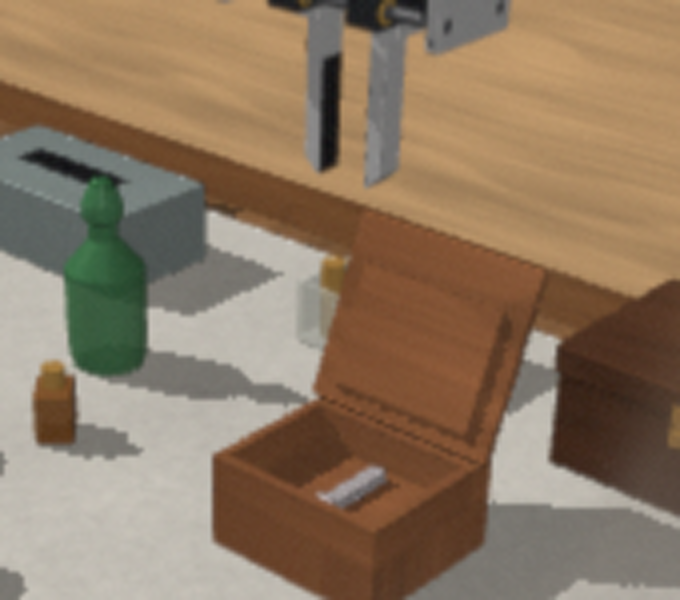

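View pics/top13.png

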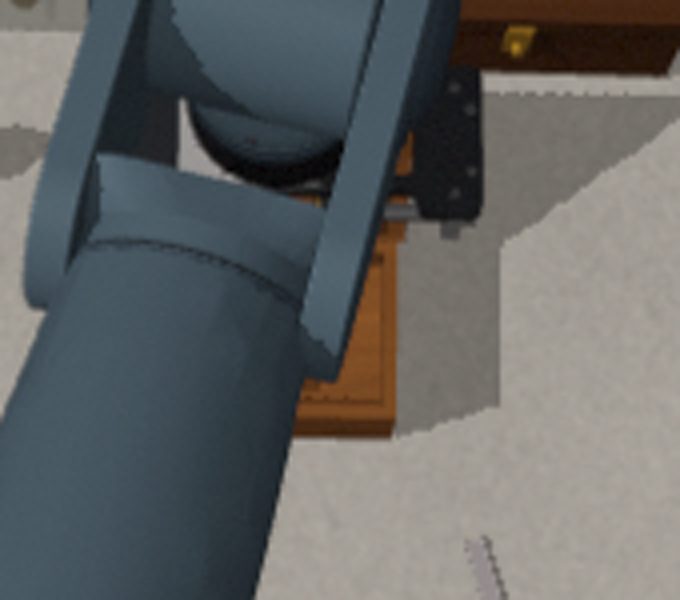

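Run:
```python
from h import *
im=env.get_image("side"); 
t=env.trace("side","lid")[0]; p=cloud(im,t["pixels"]); b=(p-BO)@RB*1000
b=b[(b[:,2]>75)&(abs(b[:,1])<80)]
for z in range(80,215,10):
    q=b[abs(b[:,2]-z)<5]
    if len(q): print(z,len(q),np.percentile(q[:,0],[10,50,90]).round(1),np.percentile(q[:,1],[2,98]).round(1))
print(b[:,2].max())
P,R=cage(112,100,36); 
P2=P-R[:,2]*.06-R[:,1]*.006
print((P-BO)@RB*1000); rows(P2,R,10)
```

```text
80 181 [48.3 51.3 54.2] [-75.5  68. ]
90 146 [48.7 52.2 56.6] [-75.9  68.3]
100 191 [51.5 55.1 61.2] [-76.1  67.9]
110 178 [55.6 59.3 64.1] [-76.5  67.7]
120 200 [59.1 62.6 68.3] [-76.1  69.1]
130 197 [63.8 67.3 73.2] [-75.6  69.5]
140 184 [67.8 71.4 76. ] [-76.3  67.6]
150 203 [72.  75.4 80.9] [-75.8  68.4]
160 197 [76.2 79.8 85.6] [-75.5  67. ]
170 224 [80.6 87.5 90.7] [-75.8  65.5]
180 195 [89.2 92.3 95.6] [-76.1  65.5]
190 184 [93.3 96.5 99.1] [-74.6  63.8]
200 5 [95.4 96.5 97.3] [-49.2  53.7]
196.61077129841652
[1.13803151e+02 9.66410644e-16 1.80917947e+02]
n 10 total [  7.8  -7.5 -89.5] [13.1  -0.08  3.08]
[0.8, -0.8, -8.9, 1.31, -0.01, 0.31]
[1.6, -1.5, -17.9, 2.62, -0.02, 0.62]
[2.3, -2.3, -26.8, 3.93, -0.02, 0.92]
[3.1, -3.0, -35.8, 5.24, -0.03, 1.23]
[3.9, -3.8, -44.7, 6.55, -0.04, 1.54]
[4.7, -4.5, -53.7, 7.86, -0.05, 1.85]
[5.5, -5.3, -62.6, 9.17, -0.06, 2.15]
[6.2, -6.0, -71.6, 10.48, -0.07, 2.46]
[7.0, -6.8, -80.5, 11.79, -0.07, 2.77]
[7.8, -7.5, -89.5, 13.1, -0.08, 3.08]
```

Call:
{"op": "step_arm", "data": {
  "steps": [
    [[0.8, -0.8, -8.5, 1.2, 0, 0, 0.38], [1.5, -1.5, -17, 2.5, 0, 0, 0.38], [2.3, -2.2, -25.5, 3.7, 0, 0, 0.38], [3, -2.9, -34, 5, 0, 0.3, 0.38], [3.7, -3.6, -42.5, 6.2, 0, 0.6, 0.38]]
  ]
}}

```text
clock: 14.6
ee_pos: [0.6339, -0.0177, 0.2635]
ee_rot: [-2.851, -1.154, 0.109]
contact_force: [-0.0, 0.1, -0.7]
width: 0.0357
```

Run:
```python
from h import *
st();P,R=cage(112,100,36); 
P2=P-R[:,2]*.06-R[:,1]*.006
rows(P2,R,6)
```

```text
t 14.6 box-mm [ 48.9  -1.  263.5] z [-0.09   0.033 -0.995] phi 95.1 y [ 0.692 -0.717 -0.086] F [-0.05  0.09 -0.66] w 0.0357 j [-0.21  0.23  1.47  0.01  1.53  0.59]
n 6 total [  3.8  -3.8 -46.6] [5.21 4.84 1.62]
[0.6, -0.6, -7.8, 0.87, 0.81, 0.27]
[1.3, -1.3, -15.5, 1.74, 1.61, 0.54]
[1.9, -1.9, -23.3, 2.61, 2.42, 0.81]
[2.5, -2.6, -31.1, 3.48, 3.23, 1.08]
[3.2, -3.2, -38.9, 4.34, 4.04, 1.35]
[3.8, -3.8, -46.6, 5.21, 4.84, 1.62]
```

Call:
{"op": "step_arm", "data": {
  "steps": [
    [[0.7, -0.7, -8.3, 1, 1, 0.2, 0.38], [1.4, -1.4, -16.6, 2, 2, 0.4, 0.38], [2, -2, -25, 3, 3, 0.6, 0.38], [2.7, -2.7, -33.3, 4, 4, 0.9, 0.38], [3.4, -3.4, -41.6, 5, 4.8, 1.2, 0.38]]
  ]
}}

```text
clock: 15.1
ee_pos: [0.7013, -0.0169, 0.2422]
ee_rot: [-2.202, -2.06, 0.185]
contact_force: [0.0, 0.1, 0.6]
width: 0.036
```

Run:
```python
from h import *
st();P,R=cage(112,100,36); 
P2=P-R[:,2]*.03-R[:,1]*.006
rows(P2,R,4)
```

```text
t 15.1 box-mm [116.3  -1.3 242.2] z [-0.171  0.005 -0.985] phi 99.9 y [ 0.983 -0.066 -0.171] F [0.01 0.1  0.6 ] w 0.036 j [-0.18  0.45  1.24 -0.03  1.62 -0.11]
n 4 total [ 0.1 -0.5 -4.7] [0.13 0.2  3.08]
[0.0, -0.1, -1.2, 0.03, 0.05, 0.77]
[0.1, -0.2, -2.4, 0.06, 0.1, 1.54]
[0.1, -0.3, -3.5, 0.1, 0.15, 2.31]
[0.1, -0.5, -4.7, 0.13, 0.2, 3.08]
```

Call:
{"op": "step_arm", "data": {
  "steps": [
    [[0, 0, -1.2, 0, 0.1, 0.8, 0.38], [0, 0, -2.4, 0, 0.1, 1.6, 0.38], [0, 0, -3.5, 0.1, 0.2, 2.4, 0.38], [0, 0, -4.7, 0.1, 0.2, 3.1, 0.38], [0, 0, -4.7, 0.1, 0.2, 3.1, 0.38]]
  ]
}}

```text
clock: 15.6
ee_pos: [0.6968, -0.0158, 0.2099]
ee_rot: [-2.111, -2.143, 0.179]
contact_force: [0.8, 0.5, -0.2]
width: 0.0356
```

Run:
```python
from h import *
st();P,R=cage(112,100,36); 
P2=P-R[:,2]*.0-R[:,1]*.006
rows(P2,R,4)
im=env.get_image("side"); save("side14",cv2.resize(im["frame"][80:230,230:400],None,fx=4,fy=4,interpolation=cv2.INTER_CUBIC))
```

```text
t 15.6 box-mm [ 1.119e+02 -2.000e-01  2.099e+02] z [-0.174  0.005 -0.985] phi 100.0 y [ 0.985  0.016 -0.173] F [ 0.77  0.54 -0.17] w 0.0356 j [-0.17  0.46  1.28 -0.02  1.57 -0.19]
n 4 total [ 0.  -0.5 -0. ] [-0.01  0.09  2.82]
[0.0, -0.1, -0.0, -0.0, 0.02, 0.7]
[0.0, -0.2, -0.0, -0.0, 0.05, 1.41]
[0.0, -0.4, -0.0, -0.01, 0.07, 2.11]
[0.0, -0.5, -0.0, -0.01, 0.09, 2.82]
```

View pics/side14.png

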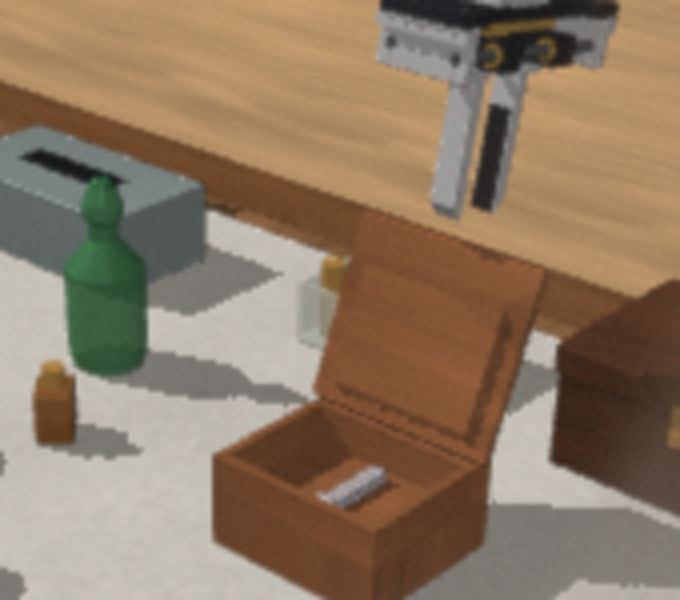

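Call:
{"op": "step_arm", "data": {
  "steps": [
    [[0, 0, 0, 0, 0, 0.8, 0.38], [0, 0, 0, 0, 0, 1.6, 0.38], [0, 0, 0, 0, 0, 2.4, 0.38], [0, 0, 0, 0, 0.1, 2.9, 0.38], [0, 0, 0, 0, 0.1, 2.9, 0.38]]
  ]
}}

```text
clock: 16.15
ee_pos: [0.6927, -0.0156, 0.1807]
ee_rot: [-2.111, -2.142, 0.179]
contact_force: [-0.3, 0.3, -0.2]
width: 0.0356
```

Run:
```python
from h import *
st()
im=env.get_image("side"); save("side15",cv2.resize(im["frame"][80:230,230:400],None,fx=4,fy=4,interpolation=cv2.INTER_CUBIC))
```

```text
t 16.15 box-mm [1.077e+02 1.000e-01 1.807e+02] z [-0.174  0.006 -0.985] phi 100.0 y [ 0.985  0.015 -0.174] F [-0.29  0.3  -0.22] w 0.0356 j [-0.18  0.48  1.32 -0.03  1.52 -0.19]
```

View pics/side15.png

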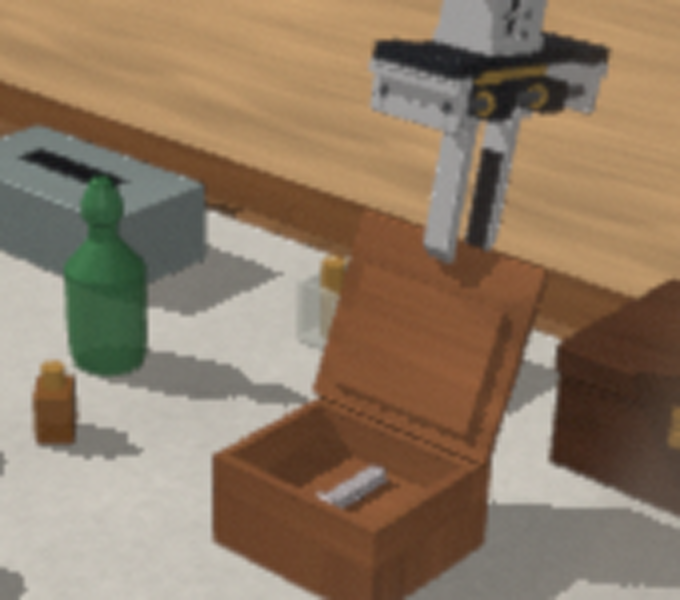

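Run:
```python
from h import *
arc([(111,100,22),(108,100,20),(105,100,19),(101,100,18),(98,98,18)])
```

```text
(111, 100, 22) [0.0, -0.5, -0.1, -0.0, -0.34, -0.09] step mm 3.5 deg 0.5
(108, 100, 20) [0.0, -0.5, -0.1, -0.0, -1.08, -0.2] step mm 7.4 deg 0.0
(105, 100, 19) [0.0, -0.5, -0.1, -0.0, -1.77, -0.27] step mm 6.9 deg 0.0
(101, 100, 18) [0.0, -0.5, -0.1, -0.0, -2.67, -0.32] step mm 9.1 deg 0.0
(98, 98, 18) [-2.0, -0.5, -0.1, -0.0, -3.32, -0.34] step mm 6.4 deg 2.0
```

Call:
{"op": "step_arm", "data": {
  "steps": [
    [[0, 0, 0, 0, -0.3, 0, 0.23], [0, 0, 0, 0, -0.6, -0.1, 0.21], [0, 0, 0, 0, -1.1, -0.2, 0.2], [0, 0, 0, 0, -1.8, -0.3, 0.19], [0, 0, 0, 0, -2.5, -0.3, 0.19]]
  ]
}}

```text
clock: 16.7
ee_pos: [0.6687, -0.0161, 0.1894]
ee_rot: [-2.112, -2.144, 0.178]
contact_force: [0.7, -0.8, -0.3]
width: 0.0179
```

Run:
```python
from h import *
st()
im=env.get_image("side"); save("side16",cv2.resize(im["frame"][80:230,230:400],None,fx=4,fy=4,interpolation=cv2.INTER_CUBIC))
arc([(99,99,18),(95,95,18),(91,91,18),(87,87,18),(83,83,18)])
```

```text
t 16.7 box-mm [ 83.7  -0.  189.4] z [-0.172  0.005 -0.985] phi 99.9 y [ 0.985  0.015 -0.172] F [ 0.67 -0.76 -0.32] w 0.0179 j [-0.18  0.41  1.38 -0.03  1.51 -0.19]
(99, 99, 18) [-1.0, -0.5, -0.1, -0.01, -0.49, 0.03] step mm 4.9 deg 1.1
(95, 95, 18) [-5.0, -0.5, -0.1, -0.01, -1.35, 0.01] step mm 8.6 deg 4.0
(91, 91, 18) [-9.0, -0.5, -0.1, -0.01, -2.21, 0.05] step mm 8.6 deg 4.0
(87, 87, 18) [-13.0, -0.5, -0.1, -0.01, -3.06, 0.16] step mm 8.6 deg 4.0
(83, 83, 18) [-17.0, -0.4, -0.1, -0.01, -3.91, 0.32] step mm 8.6 deg 4.0
```

View pics/side16.png

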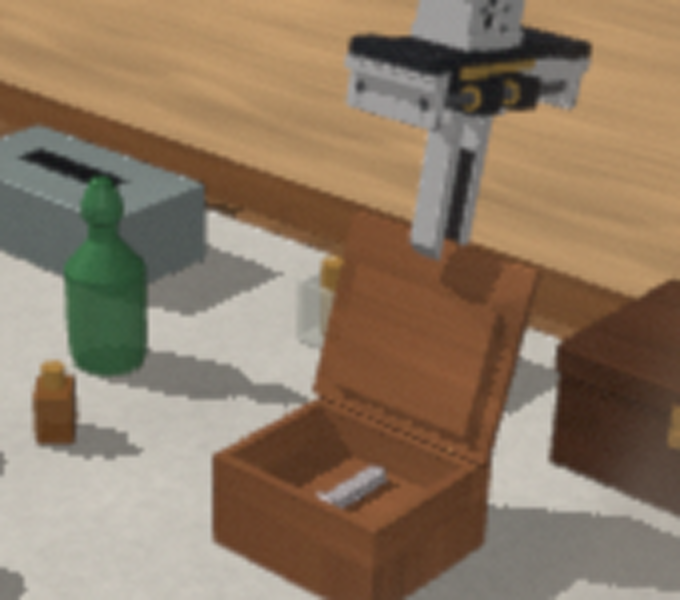

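Call:
{"op": "step_arm", "data": {
  "steps": [
    [[-1, 0, 0, 0, -0.5, 0, 0.19], [-4, 0, 0, 0, -1.1, 0, 0.19], [-7, 0, 0, 0, -1.7, 0, 0.19], [-10, 0, 0, 0, -2.3, 0.1, 0.19], [-13, 0, 0, 0, -3, 0.2, 0.19]]
  ]
}}

```text
clock: 17.25
ee_pos: [0.6376, -0.0165, 0.1931]
ee_rot: [2.182, 2.212, 0.07]
contact_force: [-1.0, 0.1, 0.6]
width: 0.0178
```

Run:
```python
from h import *
st()
im=env.get_image("side"); save("side17",cv2.resize(im["frame"][80:230,230:400],None,fx=4,fy=4,interpolation=cv2.INTER_CUBIC))
arc([(84,84,20),(80,80,22),(76,76,24),(72,72,26),(68,68,28)])
```

```text
t 17.25 box-mm [5.270e+01 1.000e-01 1.931e+02] z [ 0.056  0.008 -0.998] phi 86.8 y [0.998 0.014 0.056] F [-1.01  0.15  0.6 ] w 0.0178 j [-0.21  0.19  1.64  0.02  1.25 -0.23]
(84, 84, 20) [-2.9, -0.4, -0.2, -0.04, -0.37, -0.09] step mm 3.8 deg 2.9
(80, 80, 22) [-6.9, -0.4, -0.2, -0.05, -1.13, -0.09] step mm 7.6 deg 4.0
(76, 76, 24) [-10.9, -0.4, -0.2, -0.05, -1.89, -0.06] step mm 7.6 deg 4.0
(72, 72, 26) [-14.9, -0.4, -0.2, -0.05, -2.65, 0.03] step mm 7.6 deg 4.0
(68, 68, 28) [-18.9, -0.4, -0.2, -0.05, -3.4, 0.16] step mm 7.6 deg 4.0
```

View pics/side17.png

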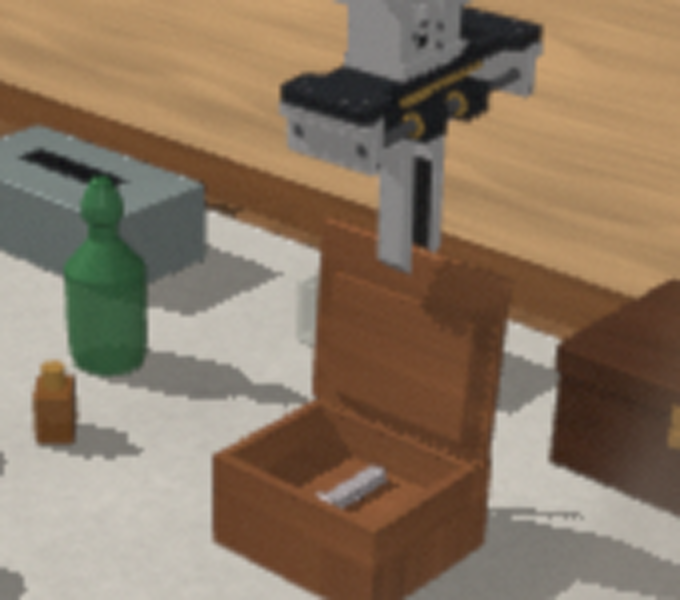

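Run:
```python
from h import *
arc([(84,84,18),(81,81,18),(78,78,18),(75,75,18),(72,72,18)])
```

```text
(84, 84, 18) [-2.9, -0.4, -0.2, -0.05, -0.47, -0.08] step mm 4.8 deg 2.9
(81, 81, 18) [-5.9, -0.4, -0.2, -0.05, -1.11, -0.08] step mm 6.5 deg 3.0
(78, 78, 18) [-8.9, -0.4, -0.2, -0.05, -1.76, -0.04] step mm 6.5 deg 3.0
(75, 75, 18) [-11.9, -0.4, -0.2, -0.05, -2.4, 0.03] step mm 6.5 deg 3.0
(72, 72, 18) [-14.9, -0.4, -0.2, -0.05, -3.04, 0.13] step mm 6.5 deg 3.0
```

Call:
{"op": "step_arm", "data": {
  "steps": [
    [[-2.9, 0, 0, 0, -0.5, -0.1, 0.19], [-5.9, 0, 0, 0, -1.1, -0.1, 0.19], [-8.9, 0, 0, 0, -1.8, 0, 0.19], [-11.9, 0, 0, 0, -2.4, 0, 0.19], [-14.9, 0, 0, 0, -3, 0.1, 0.19]]
  ]
}}

```text
clock: 17.8
ee_pos: [0.6057, -0.0166, 0.1904]
ee_rot: [2.041, 2.068, 0.338]
contact_force: [-0.2, 1.0, 0.5]
width: 0.0177
```

Run:
```python
from h import *
st()
im=env.get_image("side"); save("side18",cv2.resize(im["frame"][80:230,230:400],None,fx=4,fy=4,interpolation=cv2.INTER_CUBIC))
arc([(69,69,20),(66,66,22),(63,63,24),(60,60,26),(57,57,28)])
```

```text
t 17.8 box-mm [ 20.7   0.6 190.4] z [ 0.311  0.012 -0.95 ] phi 71.9 y [0.95  0.011 0.311] F [-0.23  1.04  0.49] w 0.0177 j [-0.26 -0.04  1.92  0.11  0.96 -0.32]
(69, 69, 20) [-3.0, -0.4, -0.3, -0.11, -0.32, -0.06] step mm 3.5 deg 3.0
(66, 66, 22) [-6.0, -0.4, -0.3, -0.11, -0.87, -0.08] step mm 5.5 deg 3.0
(63, 63, 24) [-9.0, -0.4, -0.3, -0.11, -1.42, -0.07] step mm 5.5 deg 3.0
(60, 60, 26) [-12.0, -0.4, -0.3, -0.11, -1.96, -0.03] step mm 5.5 deg 3.0
(57, 57, 28) [-15.0, -0.4, -0.3, -0.12, -2.51, 0.03] step mm 5.5 deg 3.0
```

View pics/side18.png

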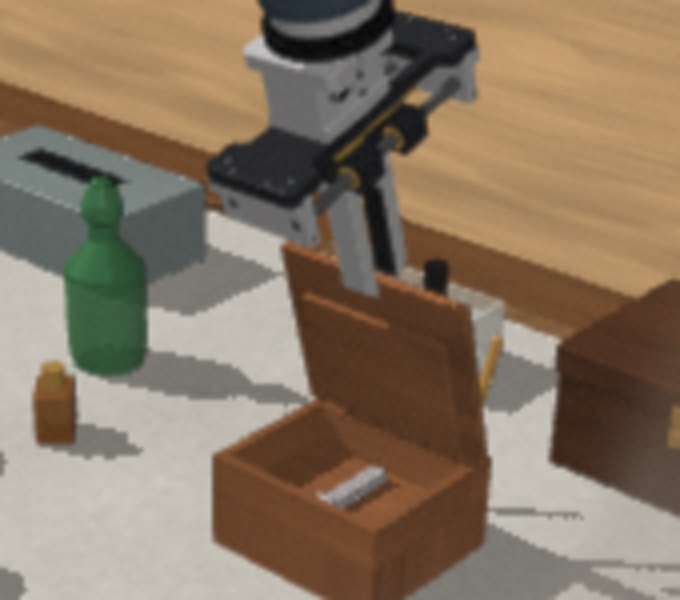

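Call:
{"op": "step_arm", "data": {
  "steps": [
    [[-3, 0, 0, 0, -0.3, -0.1, 0.21], [-6, 0, 0, 0, -0.9, -0.1, 0.23], [-9, 0, 0, 0, -1.4, -0.1, 0.26], [-12, 0, 0, -0.1, -2, 0, 0.28], [-15, 0, 0, -0.1, -2.5, 0, 0.3]]
  ]
}}

```text
clock: 18.35
ee_pos: [0.5796, -0.0174, 0.181]
ee_rot: [1.887, 1.91, 0.575]
contact_force: [-0.1, 0.3, -1.4]
width: 0.0277
```

Run:
```python
from h import *
st()
arc([(54,57,30),(51,57,31),(48,57,32),(45,57,33),(42,57,34)])
```

```text
t 18.35 box-mm [ -5.4   0.2 181. ] z [ 0.545  0.016 -0.838] phi 57.0 y [0.838 0.008 0.545] F [-0.1   0.26 -1.4 ] w 0.0277 j [-0.32 -0.23  2.17  0.3   0.68 -0.51]
(54, 57, 30) [0.0, -0.4, -0.3, -0.02, -0.6, 0.05] step mm 6.0 deg 0.5
(51, 57, 31) [0.0, -0.4, -0.3, -0.03, -1.24, 0.1] step mm 6.5 deg 0.0
(48, 57, 32) [0.0, -0.4, -0.3, -0.03, -1.88, 0.19] step mm 6.5 deg 0.0
(45, 57, 33) [0.0, -0.4, -0.3, -0.04, -2.52, 0.32] step mm 6.5 deg 0.0
(42, 57, 34) [0.0, -0.4, -0.3, -0.04, -3.14, 0.48] step mm 6.5 deg 0.0
```

Call:
{"op": "step_arm", "data": {
  "steps": [
    [[0, 0, 0, 0, -0.6, 0, 0.32], [0, 0, 0, 0, -1.2, 0.1, 0.33], [0, 0, 0, 0, -1.9, 0.2, 0.34], [0, 0, 0, 0, -2.5, 0.3, 0.35], [0, 0, 0, 0, -3.1, 0.5, 0.36]]
  ]
}}

```text
clock: 18.85
ee_pos: [0.5562, -0.0176, 0.1598]
ee_rot: [1.887, 1.911, 0.575]
contact_force: [-0.7, 0.6, 1.0]
width: 0.0337
```

Run:
```python
from h import *
st()
im=env.get_image("side"); save("side19",cv2.resize(im["frame"][80:230,230:400],None,fx=4,fy=4,interpolation=cv2.INTER_CUBIC))
arc([(39,57,35),(35,57,36),(31,57,37),(27,57,38),(23,57,39)])
```

```text
t 18.85 box-mm [-28.8   0.4 159.8] z [ 0.545  0.016 -0.838] phi 57.0 y [0.838 0.008 0.545] F [-0.65  0.59  1.03] w 0.0337 j [-0.34 -0.26  2.24  0.33  0.65 -0.56]
(39, 57, 35) [-0.1, -0.4, -0.3, -0.07, -0.48, 0.11] step mm 4.9 deg 0.5
(35, 57, 36) [-0.1, -0.4, -0.3, -0.08, -1.3, 0.43] step mm 8.8 deg 0.0
(31, 57, 37) [-0.1, -0.4, -0.3, -0.09, -2.1, 0.81] step mm 8.8 deg 0.0
(27, 57, 38) [-0.1, -0.4, -0.3, -0.09, -2.86, 1.25] step mm 8.8 deg 0.0
(23, 57, 39) [-0.1, -0.4, -0.3, -0.1, -3.6, 1.74] step mm 8.9 deg 0.0
```

View pics/side19.png

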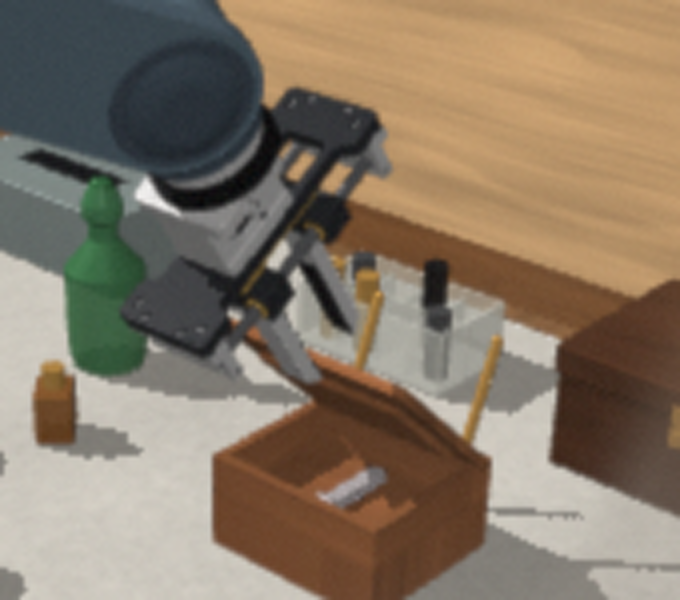

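Call:
{"op": "step_arm", "data": {
  "steps": [
    [[0, 0, 0, 0, -0.5, 0.1, 0.37], [0, 0, 0, 0, -1.2, 0.4, 0.38], [0, 0, 0, 0, -1.9, 0.7, 0.4], [0, 0, 0, 0, -2.6, 1.1, 0.41], [0, 0, 0, 0, -3.2, 1.5, 0.42]]
  ]
}}

```text
clock: 19.4
ee_pos: [0.5358, -0.0172, 0.1274]
ee_rot: [1.889, 1.913, 0.574]
contact_force: [-1.1, 0.4, -1.0]
width: 0.0393
```

Run:
```python
from h import *
st()
im=env.get_image("side"); save("side20",cv2.resize(im["frame"][100:250,230:400],None,fx=4,fy=4,interpolation=cv2.INTER_CUBIC))
arc([(21,57,40),(18,57,41),(15,57,42),(12,57,43),(9,57,44)])
```

```text
t 19.4 box-mm [-49.2   1.1 127.4] z [ 0.542  0.016 -0.84 ] phi 57.2 y [0.84  0.008 0.543] F [-1.06  0.39 -0.95] w 0.0393 j [-0.35 -0.26  2.3   0.37  0.59 -0.62]
(21, 57, 40) [-0.3, -0.5, -0.4, -0.14, -0.46, 0.39] step mm 6.2 deg 0.6
(18, 57, 41) [-0.3, -0.5, -0.4, -0.15, -0.96, 0.82] step mm 6.6 deg 0.0
(15, 57, 42) [-0.3, -0.5, -0.4, -0.16, -1.44, 1.27] step mm 6.6 deg 0.0
(12, 57, 43) [-0.3, -0.5, -0.4, -0.16, -1.89, 1.75] step mm 6.6 deg 0.0
(9, 57, 44) [-0.3, -0.5, -0.4, -0.17, -2.32, 2.26] step mm 6.6 deg 0.0
```

View pics/side20.png

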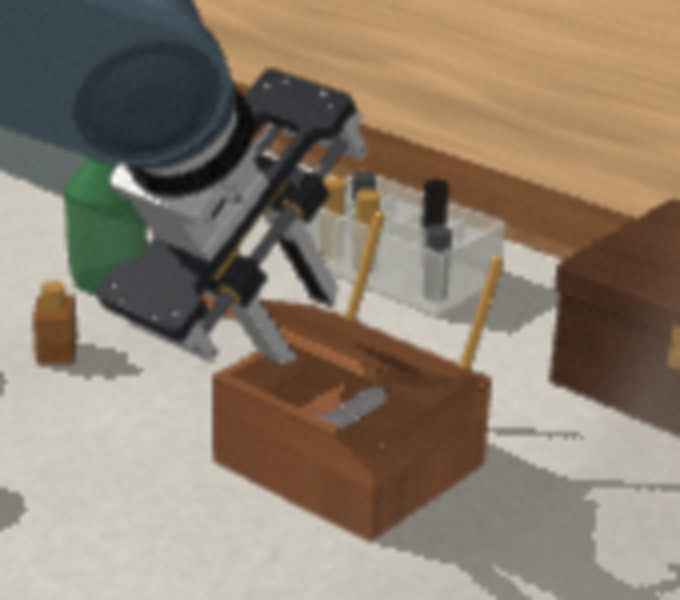

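Call:
{"op": "step_arm", "data": {
  "steps": [
    [[0, -0.2, -0.2, 0, -0.5, 0.4, 0.43], [0, -0.4, -0.4, -0.1, -1, 0.8, 0.44], [0, -0.4, -0.4, -0.1, -1.4, 1.3, 0.45], [0, -0.4, -0.4, -0.1, -1.9, 1.7, 0.46], [0, -0.4, -0.4, -0.1, -2.1, 2, 0.47]]
  ]
}}

```text
clock: 19.95
ee_pos: [0.5275, -0.0176, 0.0969]
ee_rot: [1.884, 1.916, 0.563]
contact_force: [-0.5, 1.3, -1.0]
width: 0.044
```

Run:
```python
from h import *
st()
im=env.get_image("side"); save("side21",cv2.resize(im["frame"][100:250,230:400],None,fx=4,fy=4,interpolation=cv2.INTER_CUBIC))
arc([(8,57,44),(6,57,44),(4,57,44),(2,57,44),(0,57,44)])
```

```text
t 19.95 box-mm [-57.5   0.8  96.9] z [ 0.54   0.01  -0.842] phi 57.3 y [0.842 0.014 0.54 ] F [-0.48  1.29 -0.99] w 0.044 j [-0.36 -0.22  2.34  0.41  0.53 -0.68]
(8, 57, 44) [-0.4, -0.1, 0.0, -0.09, -0.25, 0.36] step mm 4.5 deg 0.4
(6, 57, 44) [-0.4, -0.1, 0.0, -0.09, -0.54, 0.72] step mm 4.6 deg 0.0
(4, 57, 44) [-0.4, -0.1, 0.0, -0.09, -0.83, 1.09] step mm 4.6 deg 0.0
(2, 57, 44) [-0.4, -0.1, 0.0, -0.09, -1.1, 1.46] step mm 4.6 deg 0.0
(0, 57, 44) [-0.4, -0.1, 0.0, -0.09, -1.35, 1.85] step mm 4.6 deg 0.0
```

View pics/side21.png

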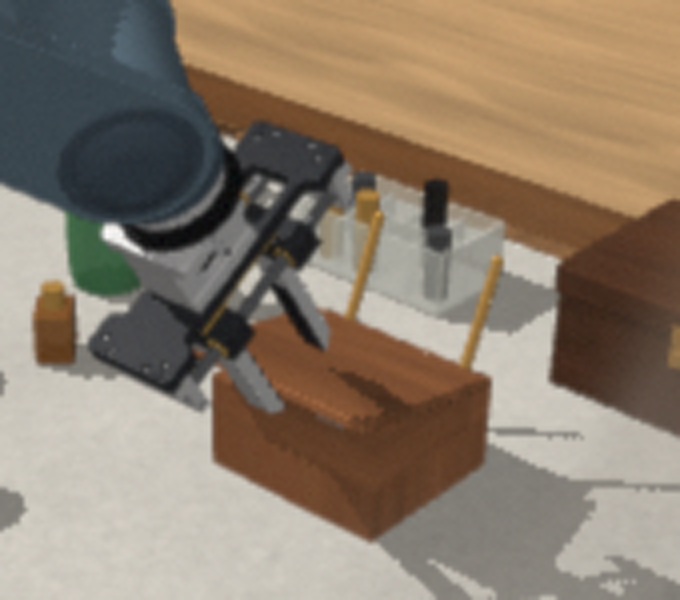

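Call:
{"op": "step_arm", "data": {
  "steps": [
    [[0, 0, 0, 0, -0.2, 0.3, 0.47], [0, 0, 0, 0, -0.5, 0.7, 0.47], [0, 0, 0, 0, -0.8, 1.1, 0.47], [0, 0, 0, -0.1, -1.1, 1.5, 0.47], [0, 0, 0, -0.1, -1.3, 1.7, 0.47]]
  ]
}}

```text
clock: 20.5
ee_pos: [0.5254, -0.0186, 0.0745]
ee_rot: [1.885, 1.917, 0.562]
contact_force: [-0.4, -0.1, 0.0]
width: 0.0443
```

Run:
```python
from h import *
st()
im=env.get_image("side"); save("side22",cv2.resize(im["frame"][100:250,230:400],None,fx=4,fy=4,interpolation=cv2.INTER_CUBIC))
rows(b2w([-78,0,70]),Rphi(57),5)
```

```text
t 20.5 box-mm [-59.6  -0.1  74.5] z [ 0.539  0.01  -0.842] phi 57.4 y [0.842 0.014 0.539] F [-0.43 -0.08  0.04] w 0.0443 j [-0.36 -0.18  2.35  0.45  0.48 -0.73]
n 5 total [-0.4 -0.1 -0. ] [ 0.01 -1.78 -0.61]
[-0.1, -0.0, -0.0, 0.0, -0.36, -0.12]
[-0.2, -0.0, -0.0, 0.0, -0.71, -0.24]
[-0.2, -0.1, -0.0, 0.01, -1.07, -0.37]
[-0.3, -0.1, -0.0, 0.01, -1.42, -0.49]
[-0.4, -0.1, -0.0, 0.01, -1.78, -0.61]
```

View pics/side22.png

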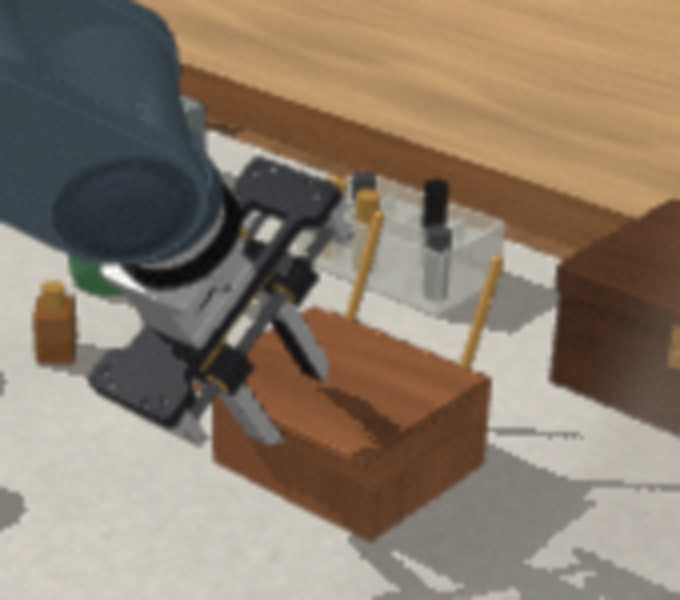

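Call:
{"op": "step_arm", "data": {
  "steps": [
    [[0, 0, 0, 0, -0.3, 0, 0.47], [0, 0, 0, 0, -0.7, -0.2, 0.47], [0, 0, 0, 0, -1.1, -0.4, 0.47], [0, 0, 0, 0, -1.5, -0.6, 0.47], [0, 0, 0, 0, -1.5, -0.6, 0.47]]
  ]
}}

```text
clock: 21.05
ee_pos: [0.5089, -0.0188, 0.0713]
ee_rot: [1.885, 1.916, 0.562]
contact_force: [0.7, 0.2, -0.2]
width: 0.0441
```

Run:
```python
from h import *
st()
im=env.get_image("side"); save("side23",cv2.resize(im["frame"][100:250,230:400],None,fx=4,fy=4,interpolation=cv2.INTER_CUBIC))
rows(b2w([-84,0,170]),Rphi(57),5)
```

```text
t 21.05 box-mm [-76.2  -0.1  71.3] z [ 0.539  0.01  -0.842] phi 57.4 y [0.842 0.014 0.539] F [ 0.67  0.25 -0.19] w 0.0441 j [-0.38 -0.22  2.39  0.47  0.48 -0.76]
n 5 total [-0.4 -0.1 -0. ] [ 0.03  4.62 -8.74]
[-0.1, -0.0, -0.0, 0.01, 0.92, -1.75]
[-0.1, -0.0, -0.0, 0.01, 1.85, -3.49]
[-0.2, -0.0, -0.0, 0.02, 2.77, -5.24]
[-0.3, -0.1, -0.0, 0.02, 3.7, -6.99]
[-0.4, -0.1, -0.0, 0.03, 4.62, -8.74]
```

View pics/side23.png

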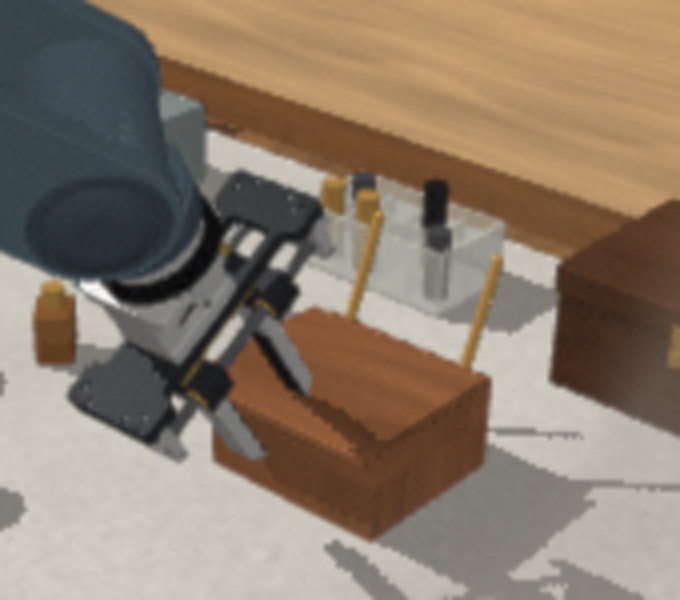

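Call:
{"op": "step_arm", "data": {
  "steps": [
    [[0, 0, 0, 0, 0.5, -1.2, 0.47], [0, 0, 0, 0, 1.2, -2.6, 0.47], [0, 0, 0, 0, 2.2, -4.6, 0.47], [0, 0, 0, 0, 3.4, -6.8, 0.47], [0, 0, 0, 0, 4.6, -8.8, 0.47]]
  ]
}}

```text
clock: 21.6
ee_pos: [0.5004, -0.0192, 0.1717]
ee_rot: [1.884, 1.916, 0.562]
contact_force: [-0.3, 0.1, 0.2]
width: 0.0444
```

Call:
{"op": "step_arm", "data": {
  "steps": [
    [[0, 0, 0, 4, -2, -2, 0.47], [0, 0, 0, 8, -4, -4, 0.47], [0, 0, 0, 12, -4, -5, 0.47], [0, 0, 0, 16, -4, -6, 0.47], [0, 0, 0, 20, -4, -7, 0.47]]
  ]
}}

```text
clock: 22.1
ee_pos: [0.4253, 0.1811, 0.2106]
ee_rot: [1.883, 1.914, 0.566]
contact_force: [1.8, -1.2, 0.9]
width: 0.0434
```

Run:
```python
from h import *
st()
im=env.get_image("side"); save("side24",im["frame"])
t=env.trace("side","lid"); print(t[0]["confidence"],t[0]["box"])
p=cloud(im,t[0]["pixels"]); b=(p-BO)@RB*1000; b=b[(b[:,2]>73)&(b[:,2]<90)&(b[:,0]>-80)&(b[:,0]<44)]
A=np.c_[b[:,:2],np.ones(len(b))]; c=np.linalg.lstsq(A,b[:,2],rcond=None)[0]; print("plane",c,"tilt",np.hypot(*c[:2]))
im=env.get_image("top"); save("top24",im["frame"])
t=env.trace("top","lid"); print(t[0]["confidence"],t[0]["box"])
c,_=cv2.findContours(t[0]["pixels"].astype(np.uint8),0,1); c=max(c,key=cv2.contourArea)[:,0]
w=np.array([onplane(im,*q,.078)[:2] for q in c])*1000; print(cv2.minAreaRect(w.astype(np.float32)))
p=cloud(im,t[0]["pixels"]); b=(p-BO)@RB*1000; b=b[(b[:,2]>70)&(b[:,2]<90)&(b[:,0]>-80)&(b[:,0]<44)]
A=np.c_[b[:,:2],np.ones(len(b))]; c=np.linalg.lstsq(A,b[:,2],rcond=None)[0]; print("plane",c)
```

```text
t 22.1 box-mm [-156.4  201.2  210.6] z [ 0.542  0.01  -0.84 ] phi 57.2 y [0.84  0.013 0.542] F [ 1.84 -1.17  0.92] w 0.0434 j [ 0.23 -0.61  2.37 -0.15  0.82  0.28]
0.94 [277.3, 174.7, 72.3, 45.5]
plane [1.80232711e-03 2.04557646e-03 7.73694565e+01] tilt 0.002726309968591065
0.85 [236.5, 137.7, 63.5, 55.6]
((566.8978271484375, -17.712265014648438), (133.49578857421875, 147.70960998535156), 0.9467333555221558)
plane [-7.74845793e-05 -8.80757591e-04  7.69793268e+01]
```

View pics/side24.png

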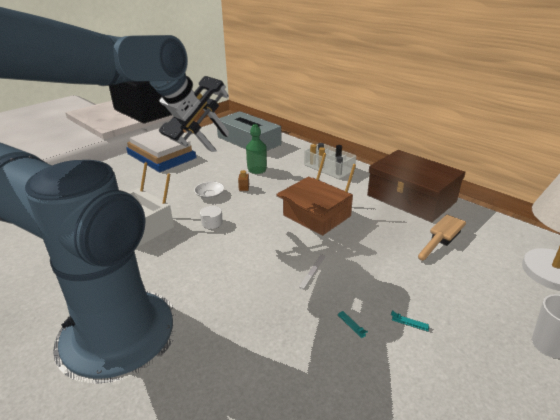

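View pics/top24.png

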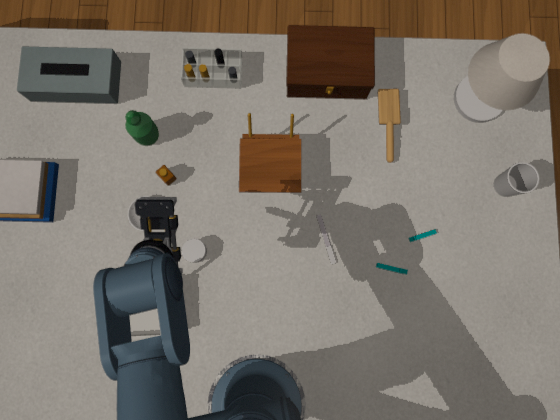

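Call:
{"op": "step_arm", "data": {
  "steps": [
    [[0, 0, 0, 0, 0, 0, 0.47], [0, 0, 0, 0, 0, 0, 0.47], [0, 0, 0, 0, 0, 0, 0.47]]
  ]
}}

```text
clock: 22.6
ee_pos: [0.4257, 0.1791, 0.209]
ee_rot: [1.884, 1.916, 0.562]
contact_force: [-0.6, -0.5, -0.0]
width: 0.044
```

Run:
```python
from h import *
st(); print(env.job_done())
```

```text
t 22.6 box-mm [-156.1  199.2  209. ] z [ 0.539  0.01  -0.842] phi 57.4 y [0.842 0.014 0.539] F [-0.6  -0.48 -0.02] w 0.044 j [ 0.22 -0.61  2.37 -0.15  0.82  0.27]
the job is handed in; nothing more can be done
None
```

The job is done and handed in at 22.6 s. I tipped the lid up by its front edge between the loosely open fingers and left it leaning on the stays. I then laid the steel clip in the well and lowered the lid the same way.

**Last checks:**
- **Lid:** Its tilt measures below 0.003 rad. Its height is the same as before the job (77.0–77.4 mm against 77.0–77.2 mm). Its centre is within 1 mm of where it started.
- **Clip:** It lay flat on the well's floor when last seen, just before the lid came down over it. It can't be seen now.
- **Other things:** The bystanders look unmoved in the last pictures; I didn't measure them. The gripper hid the dish in the top view, but it shows in its place in the side view. The robot touches nothing.

**What went wrong:** Going down on the clip, the fingers overshot and pressed on the dresser. The wrist force read 108 N at the end of that move, below the 120 N limit. I can't rule out a higher peak between readings. No check disagreed with another.

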